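# Sort the centrifuge ballast blocks: find the ones loose inside, case the sound ones

## Task

These sealed ballast blocks balance the big centrifuge, and in some of them the steel inside may have broken off its mount, which cannot be seen but is felt shifting when the block is tilted from side to side along its long side: such a block must not be spun. Work out which they are and stand them in the shallow metal tray, with the steel run to one side as the tilting leaves it; pack all the sound ones, closely side by side so that they fit, into the deep black case, upright and right down on its floor. Leave the small screw-top vial and the reagent bottle behind the blocks where they are.

Things in the scene. Friction and masses are not known exactly. Their poses are not given: they have to be found in the camera images.
- mid_1 (a point): centre, 52 mm above the underside, of ballast block 1: sealed grey housing 44 (its x) x 88 (its y) x 70 mm high, lower edges bevelled, about 0.56 kg +-20 %, upright. Black lifting tab on the middle of its top: 14 mm thick (along y), 40 wide (along x), 34 tall, top 104 mm above the underside; pinch it from above across its thickness, 40 mm above this point. z up, y along the 88 mm side
- block_1: ballast block 1; origin at the centre of its underside, axes as for mid_1
- core_1 (a joint): how far the hidden 340 g steel in block 1 is off its seat, in rad on an arched floor of radius 120 mm, + to the block's +y. All start at 0. Sound steel keeps within 0.01 of it. Loose steel runs once the block's y axis is tilted or jerked, to a stop at +-0.167 (20 mm), and stays when level; a tilt over 11 degrees the other way (20 to be sure) sends it across, felt as a change of moment at the wrist
- mid_2 (a point): centre, 52 mm above the underside, of ballast block 2: sealed grey housing 66 (its x) x 88 (its y) x 70 mm high, lower edges bevelled, about 0.74 kg +-20 %, upright. Black lifting tab on the middle of its top: 14 mm thick (along y), 40 wide (along x), 34 tall, top 104 mm above the underside; pinch it from above across its thickness, 40 mm above this point. z up, y along the 88 mm side
- block_2: ballast block 2; origin at the centre of its underside, axes as for mid_2
- core_2 (a joint): how far the hidden 460 g steel in block 2 is off its seat, in rad on an arched floor of radius 120 mm, + to the block's +y. All start at 0. Sound steel keeps within 0.01 of it. Loose steel runs once the block's y axis is tilted or jerked, to a stop at +-0.167 (20 mm), and stays when level; a tilt over 11 degrees the other way (20 to be sure) sends it across, felt as a change of moment at the wrist
- mid_3 (a point): centre, 52 mm above the underside, of ballast block 3: sealed grey housing 44 (its x) x 88 (its y) x 70 mm high, lower edges bevelled, about 0.56 kg +-20 %, upright. Black lifting tab on the middle of its top: 14 mm thick (along y), 40 wide (along x), 34 tall, top 104 mm above the underside; pinch it from above across its thickness, 40 mm above this point. z up, y along the 88 mm side
- block_3: ballast block 3; origin at the centre of its underside, axes as for mid_3
- core_3 (a joint): how far the hidden 340 g steel in block 3 is off its seat, in rad on an arched floor of radius 120 mm, + to the block's +y. All start at 0. Sound steel keeps within 0.01 of it. Loose steel runs once the block's y axis is tilted or jerked, to a stop at +-0.167 (20 mm), and stays when level; a tilt over 11 degrees the other way (20 to be sure) sends it across, felt as a change of moment at the wrist
- mid_4 (a point): centre, 52 mm above the underside, of ballast block 4: sealed grey housing 66 (its x) x 88 (its y) x 70 mm high, lower edges bevelled, about 0.74 kg +-20 %, upright. Black lifting tab on the middle of its top: 14 mm thick (along y), 40 wide (along x), 34 tall, top 104 mm above the underside; pinch it from above across its thickness, 40 mm above this point. z up, y along the 88 mm side
- block_4: ballast block 4; origin at the centre of its underside, axes as for mid_4
- core_4 (a joint): how far the hidden 460 g steel in block 4 is off its seat, in rad on an arched floor of radius 120 mm, + to the block's +y. All start at 0. Sound steel keeps within 0.01 of it. Loose steel runs once the block's y axis is tilted or jerked, to a stop at +-0.167 (20 mm), and stays when level; a tilt over 11 degrees the other way (20 to be sure) sends it across, felt as a change of moment at the wrist
- mid_5 (a point): centre, 52 mm above the underside, of ballast block 5: sealed grey housing 44 (its x) x 88 (its y) x 70 mm high, lower edges bevelled, about 0.56 kg +-20 %, upright. Black lifting tab on the middle of its top: 14 mm thick (along y), 40 wide (along x), 34 tall, top 104 mm above the underside; pinch it from above across its thickness, 40 mm above this point. z up, y along the 88 mm side
- block_5: ballast block 5; origin at the centre of its underside, axes as for mid_5
- core_5 (a joint): how far the hidden 340 g steel in block 5 is off its seat, in rad on an arched floor of radius 120 mm, + to the block's +y. All start at 0. Sound steel keeps within 0.01 of it. Loose steel runs once the block's y axis is tilted or jerked, to a stop at +-0.167 (20 mm), and stays when level; a tilt over 11 degrees the other way (20 to be sure) sends it across, felt as a change of moment at the wrist
- case: open black storage case, deep, fixed: inside 186 (its x) x 144 mm (its y), walls 5 mm, rim 52 mm above the worktop; origin under its centre on the worktop, floor inside 5 mm above it. With the blocks' 88 mm sides along the case's x it takes two rows, each of three 44 mm or two 66 mm blocks side by side (12 mm to spare); all five just fit
- tray: shallow bare metal tray, fixed: inside 214 mm (its x) by 160 mm (its y), rim 18 mm above the worktop; origin under its centre on the worktop, floor inside 2 mm above it
- strip_vial_c (a point): test-strip vial 37 mm across, 66 mm tall, bystander; its middle
- bottle_a_c (a point): reagent bottle 42 mm across, 88 mm tall, bystander; its middle

How it is judged:
By the outcome, as a careful person would: the job done as asked, in the order asked, and still so for the second after the job is handed in, with the robot touching nothing.
Of block_1, block_2, block_3, block_4, block_5 only 4 to 5 are there at a start; the rules pass over those that are not, and their reading is None.
At some moment in a run one of block_1, block_2, block_3, block_4, block_5 may be knocked a few centimetres aside while the robot is not near it.
It also fails if it takes over 210 s, if anything falls off the work surface, if the arm or the gripper's body presses on something with over 40 N, if the wrist force passes 120 N, or if a joint passes its speed limit or range.

## Robot

A 6-joint arm with a two-finger parallel gripper is mounted at the origin on a cart in front of the work surface, level with it; the furniture and walls round the work are solid. World frame = base frame: x ahead of the robot, y to its left, z up, the work surface at z = 0. Lengths are in mm, angles in rad, forces in N, time in s.
With the tool pointing down it reaches from about 300 to 825 mm from the base axis. Payload 5.4 kg.
Tool frame: the origin (TCP) lies at the very end of the fingers, on their centre line; the grasp point (between the pads) lies 19 mm behind it; z points along the fingers, y is the line along which they close (so a half turn about z gives the same grasp; the last joint's range is limited). The gripper opens to 92 mm and grips with 3 to 60 N. Pads are 20 mm wide; open, the fingers measure 128 mm over their backs; the gripper's body (75 mm by 189 mm) begins 69 mm behind the grasp point.
Start: joints at [1.016, 0.158, 1.597, -0, 1.386, -0.21], TCP at [194.364, 541.137, 214.601] pointing down, gripper open.
Joint ranges: [-2.91, 2.91], [-0.94, 2.29], [0.18, 2.7], [-1.29, 4.43], [0.17, 2.64], [-3, 3]. Speed limits (rad/s): [2.57, 2.57, 3.14, 3.14, 3.14, 3.14].

## Interface

Orientations are given as a rotation vector (axis times angle).
In Python, from plant import observe, grab_frame, camera_model, close_job gives the robot as it stands. The module is installed in compiled form; this text tells all that it offers.
- The arm moves only by the shell command python3 -m creep 'ROWS' [FORCE]. ROWS is JSON, a list of rows, each an object of numbers: "dx", "dy", "dz": the shift along the tool's x, y, z in m; "ax", "ay", "az": the turn, a rotation vector about the tool's x, y, z in rad; "grip": the opening, from -1 (shut) to 1 (fully open). A call has 1 to 20 rows; each row is the pose to reach, as a shift and turn from the pose commanded when the call began, along the tool's axes at that moment; what a row does not reach only later rows make up. A row lasts 1/10 s, in which the tool goes at most 50 mm and 8.59 degrees, less where a joint would pass 70% of its speed; a pose out of reach is approached as far as the arm can. A call with a gripper value outside its range is refused whole. The fingers move at their own pace and stop on an object; FORCE is the grip in N (left out, the last holds). Time passes only in rows, so rows that repeat a pose let the fingers close. It gives the time, the measured TCP pose, the force, the opening and the grip force at its end, in the units of the state.
- observe(): the state, without advancing time (a new reading comes with each control period).
- grab_frame(name): name is "scene" or "top" or "wrist"; returns the picture (480x640x3 uint8, red, green, blue); there is no depth.
- camera_model(name): a dict with "K" (3x3 intrinsics, pixels), "rvec" (rotation vector, rad) and "tvec" (3), from world to camera coordinates, as OpenCV has them. Camera axes: x right, y down, z forward; pixel columns grow to the right and rows downward; lengths in mm; the calibration is good to about 2 mm. A picture is of the moment at which its call begins: read the wrist's pose just before it. camera_model takes no time and is no camera call; for the wrist camera it gives the pose at the moment of the call.
- close_job(): hands the job in; it is judged then, once.
The state is a dict: "time": time; "qpos": joint angles; "joint_vel": joint speeds; "joint_torque": joint torques, N m; "tool_pos": TCP position; "orientation": TCP orientation; "contact_force": force on the tool from outside, world axes, zero at the start; "torque": the same for the moment, N m; "opening": finger opening in mm; "finger_force": force on a finger pad.
Only numpy, scipy, OpenCV 4.12 (cv2) and the standard library are available. Lean on these libraries where they do the work, as an engineer would, in place of code of your own. Each camera call takes 0.05 s, during which the arm holds its last target. There are 200 camera calls.

## Working session

There is one attempt and no reset: what is moved stays moved. The work goes in short steps, Python scripts to look and compute and a shell command to move; the robot and the scene stay as the last step left them, time stands still between calls to the robot, and variables do not carry over. Pictures are saved under pics/ and viewed, at most 14 in all, crops included, and the job is handed in when it is done.

```bash
mkdir -p pics; cat > h.py <<'E'
import numpy as np,cv2
from plant import *
def snap(cam,fn):
    m=camera_model(cam); im=grab_frame(cam); cv2.imwrite(fn,im[:,:,::-1]); return im,m
def pix2w(m,uv,z):
    K=np.array(m['K'],float);R=cv2.Rodrigues(np.array(m['rvec'],float))[0];t=np.array(m['tvec'],float)
    d=R.T@np.linalg.inv(K)@np.array([uv[0],uv[1],1.0]);c=-R.T@t
    return c+d*(z-c[2])/d[2]
def w2pix(m,P):
    return cv2.projectPoints(np.array(P,float).reshape(-1,1,3),np.array(m['rvec'],float),np.array(m['tvec'],float),np.array(m['K'],float),None)[0].reshape(-1,2)
E
python3 - <<'E'
from h import *
import json
o=observe();print({k:np.round(v,3).tolist() for k,v in o.items()})
for c in('top','scene'):
    im,m=snap(c,f'pics/{c}0.png');print(c,np.round(np.array(m['K']),1).tolist(),np.round(m['rvec'],3),np.round(m['tvec'],1))
print(cv2.Rodrigues(np.array(o['orientation']))[0].round(3))
E
```

```text
{'time': 0.0, 'qpos': [1.016, 0.159, 1.598, -0.0, 1.386, -0.21], 'joint_vel': [0.0, -0.001, 0.001, -0.002, -0.002, -0.002], 'joint_torque': [0.002, -38.555, -32.211, 0.07, 0.038, -0.0], 'tool_pos': [194.048, 540.617, 213.632], 'orientation': [-0.539, -3.094, 0.003], 'contact_force': [0.38, 0.837, -1.303], 'torque': [-0.004, -0.009, 0.008], 'finger_force': 0.0, 'opening': 91.988}
top [[558.1, 0.0, 326.0], [0.0, 558.1, 237.6], [0.0, 0.0, 1.0]] [ 2.179 -2.124  0.131] [  -1.9  577.1 1206.6]
scene [[607.1, 0.0, 317.5], [0.0, 607.1, 236.3], [0.0, 0.0, 1.0]] [ 1.218  2.618 -0.606] [ 380.6 -407.3 1303. ]
[[-0.941  0.338 -0.001]
 [ 0.338  0.941 -0.002]
 [ 0.    -0.002 -1.   ]]
```

View pics/top0.png

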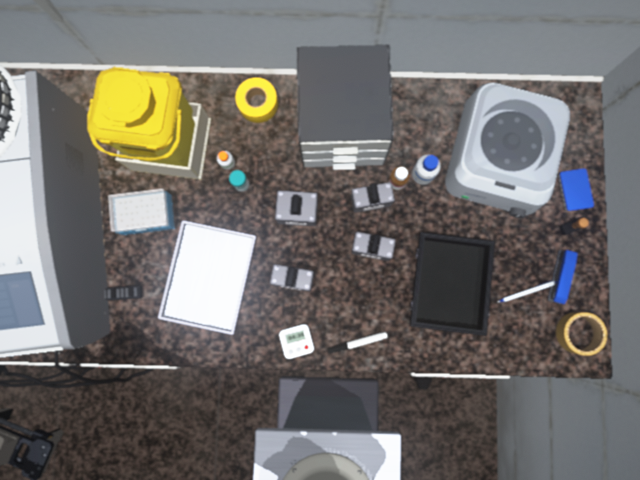

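View pics/scene0.png

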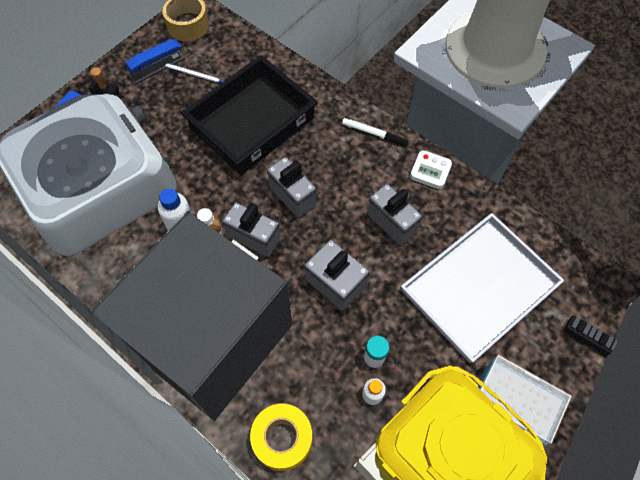

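The top view shows the metal tray at about (207,277), the case at (453,283), the large block at (296,206), and small blocks at (373,195), (374,244) and (291,277). There are four blocks in all. I'll enlarge the area.

```bash
python3 - <<'E'
import cv2
a=cv2.imread('pics/top0.png')
c1=cv2.resize(a[170:300,260:410],None,fx=4,fy=4,interpolation=cv2.INTER_CUBIC)
cv2.imwrite('pics/c1.png',c1)
c2=a[215:345,150:510]
cv2.imwrite('pics/c2.png',cv2.resize(c2,None,fx=2.2,fy=2.2,interpolation=cv2.INTER_CUBIC))
E
```

```text
(no output)
```

View pics/c1.png

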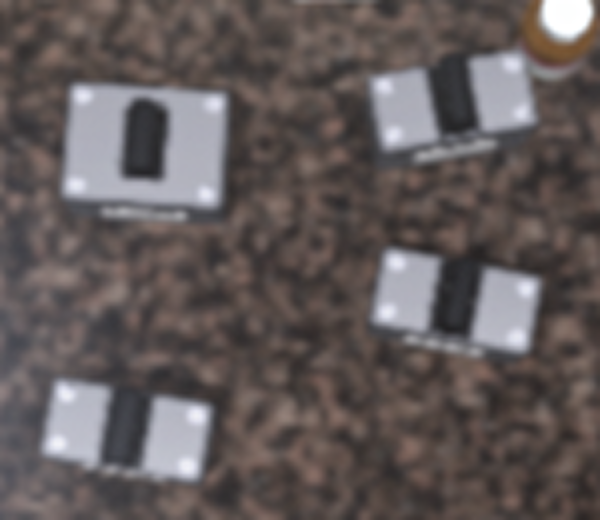

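View pics/c2.png

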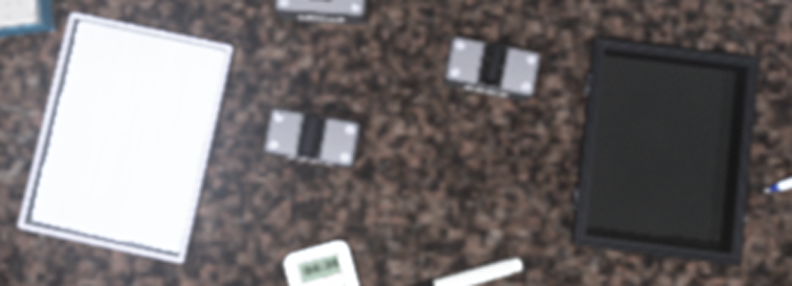

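```bash
cat >> h.py <<'E'
def quad(m,q,z):
    P=np.array([pix2w(m,u,z)[:2] for u in q]);c=P.mean(0)
    a=(P[1]-P[0]+P[2]-P[3])/2;b=(P[3]-P[0]+P[2]-P[1])/2
    return c.round(1),np.linalg.norm(a).round(1),np.linalg.norm(b).round(1),np.degrees(np.arctan2(a[1],a[0])).round(1),np.degrees(np.arctan2(b[1],b[0])).round(1)
E
python3 - <<'E'
from h import *
m=camera_model('top')
f=lambda q,s,ox,oy:[((x+.5)/s-.5+ox,(y+.5)/s-.5+oy) for x,y in q]
for n,q in dict(L=[(70,85),(229,92),(223,210),(62,198)],S1=[(370,77),(525,52),(537,127),(382,154)],S2=[(385,249),(542,277),(530,355),(371,325)],S3=[(55,380),(213,404),(202,480),(42,455)]).items():
    print(n,quad(m,f(q,4,260,170),70))
print('case',quad(m,f([(595,40),(757,58),(740,262),(577,242)],2.2,150,215),52))
print('tray',quad(m,f([(70,12),(232,45),(184,262),(20,227)],2.2,150,215),18))
print(m and pix2w(m,(402,174),60),pix2w(m,(430,162),80),pix2w(m,(238,179),60),pix2w(m,(225,158),60))
E
```

```text
L (array([640.4,  79.7]), np.float64(87.6), np.float64(64.2), np.float64(-92.0), np.float64(178.5))
S1 (array([668.8, -87.8]), np.float64(86.2), np.float64(42.8), np.float64(-78.9), np.float64(-170.3))
S2 (array([559.2, -91.3]), np.float64(86.7), np.float64(42.6), np.float64(-99.0), np.float64(171.4))
S3 (array([485.4,  84.3]), np.float64(86.6), np.float64(41.0), np.float64(-97.3), np.float64(172.9))
case (array([ 483.2, -266.1]), np.float64(161.1), np.float64(201.7), np.float64(-95.2), np.float64(174.9))
tray (array([485.3, 277.3]), np.float64(171.0), np.float64(224.6), np.float64(-100.2), np.float64(170.2))
[ 720.45198513 -152.10903119   60.        ] [ 743.82355107 -210.49754196   80.        ] [700.11597382 211.3043048   60.        ] [747.22530409 242.51913536  60.        ]
```

```bash
cat >> h.py <<'E'
def pose():
    o=observe();return o,np.array(o['tool_pos']),cv2.Rodrigues(np.array(o['orientation']))[0]
def plan(x,y,z,yaw):
    "shift/turn (m, rad, tool axes) to have tool down at x,y,z with tool y at yaw deg (mod 180)"
    o,p,R=pose();d=R.T@(np.array([x,y,z])-p)/1e3
    y0=np.degrees(np.arctan2(R[1,1],R[0,1]));dy=(yaw-y0+90)%180-90
    c,s=np.cos(np.radians(y0+dy)),np.sin(np.radians(y0+dy))
    Rt=np.array([[-s,c,0],[c,s,0],[0,0,-1.]]);Rt[:,0]=np.cross(Rt[:,1],Rt[:,2])
    a=cv2.Rodrigues(R.T@Rt)[0].ravel()
    print('t',round(o['time'],2),'p',p.round(1),'yaw',y0.round(1),'q',np.round(o['qpos'],2),'| d',d.round(4),'a',a.round(4))
def st():
    o,p,R=pose();print('t',round(o['time'],2),p.round(1),'yaw',np.degrees(np.arctan2(R[1,1],R[0,1])).round(2),'F',np.round(o['contact_force'],2),'Mt',np.round(R.T@np.array(o['torque']),3),'op',round(o['opening'],1),'ff',round(o['finger_force'],1))
E
python3 -c "
from h import *
plan(485,84,240,82.7)"
```

```text
t 0.1 p [194.1 540.7 213.7] yaw 70.2 q [ 1.02  0.16  1.6  -0.    1.39 -0.21] | d [-0.4281 -0.3315 -0.0259] a [-0.0016 -0.0005 -0.2173]
```

```bash
python3 -m creep '[{"dx":-0.2,"dy":-0.16,"dz":-0.026,"az":-0.1,"grip":0},{"dx":-0.428,"dy":-0.331,"dz":-0.026,"az":-0.217,"grip":0},{"dx":-0.428,"dy":-0.331,"dz":-0.026,"az":-0.217,"grip":0},{"dx":-0.428,"dy":-0.331,"dz":-0.026,"az":-0.217,"grip":0},{"dx":-0.428,"dy":-0.331,"dz":-0.026,"az":-0.217,"grip":0},{"dx":-0.428,"dy":-0.331,"dz":-0.026,"az":-0.217,"grip":0},{"dx":-0.428,"dy":-0.331,"dz":-0.026,"az":-0.217,"grip":0},{"dx":-0.428,"dy":-0.331,"dz":-0.026,"az":-0.217,"grip":0},{"dx":-0.428,"dy":-0.331,"dz":-0.026,"az":-0.217,"grip":0},{"dx":-0.428,"dy":-0.331,"dz":-0.026,"az":-0.217,"grip":0},{"dx":-0.428,"dy":-0.331,"dz":-0.026,"az":-0.217,"grip":0},{"dx":-0.428,"dy":-0.331,"dz":-0.026,"az":-0.217,"grip":0},{"dx":-0.428,"dy":-0.331,"dz":-0.026,"az":-0.217,"grip":0},{"dx":-0.428,"dy":-0.331,"dz":-0.026,"az":-0.217,"grip":0}]'
python3 -c "
from h import *
plan(485,84,240,82.7);st()
im,m=snap('wrist','pics/w1.png');np.save('w1.npy',m,allow_pickle=True)
R=cv2.Rodrigues(np.array(m['rvec']))[0];print((-R.T@np.array(m['tvec'])).round(1),R.round(2).tolist(),m['K'])"
```

```text
t 0.1 p [194.1 540.7 213.7] yaw 70.2 q [ 1.02  0.16  1.6  -0.    1.39 -0.21] | d [-0.4281 -0.3315 -0.0259] a [-0.0016 -0.0005 -0.2173]
t 0.1 [194.1 540.7 213.7] yaw 70.25 F [0.13 1.49 0.1 ] Mt [ 0.009 -0.007  0.01 ] op 91.9 ff 0.0
[132.7 562.3 383.8] [[0.34, 0.94, -0.0], [0.92, -0.33, 0.23], [0.22, -0.08, -0.97]] [[364.88363434   0.         318.44465568]
 [  0.         364.88363434 242.53989779]
 [  0.           0.           1.        ]]invalid input at $[0]: expected keys dx, dy, dz, ax, ay, az, grip
```

View pics/w1.png

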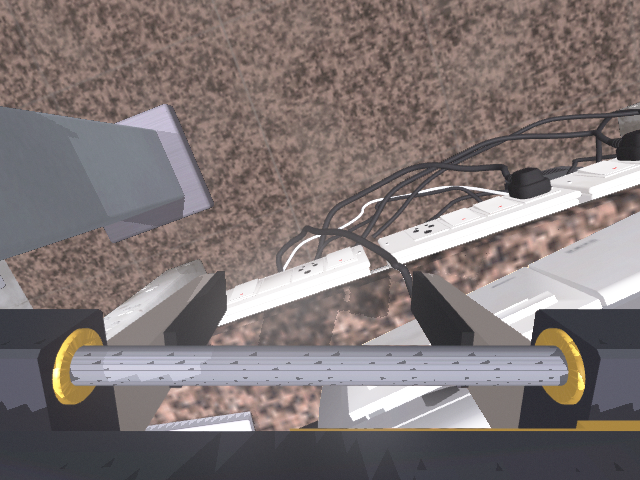

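The first call was refused because every row must carry all the keys. The picture shows only the wrist view past the fingers, with the cart area below. I'll retry the move.

```bash
python3 -m creep '[{"dx":-0.2,"dy":-0.16,"dz":-0.026,"ax":0,"ay":0,"az":-0.1,"grip":0},{"dx":-0.428,"dy":-0.331,"dz":-0.026,"ax":0,"ay":0,"az":-0.217,"grip":0},{"dx":-0.428,"dy":-0.331,"dz":-0.026,"ax":0,"ay":0,"az":-0.217,"grip":0},{"dx":-0.428,"dy":-0.331,"dz":-0.026,"ax":0,"ay":0,"az":-0.217,"grip":0},{"dx":-0.428,"dy":-0.331,"dz":-0.026,"ax":0,"ay":0,"az":-0.217,"grip":0},{"dx":-0.428,"dy":-0.331,"dz":-0.026,"ax":0,"ay":0,"az":-0.217,"grip":0},{"dx":-0.428,"dy":-0.331,"dz":-0.026,"ax":0,"ay":0,"az":-0.217,"grip":0},{"dx":-0.428,"dy":-0.331,"dz":-0.026,"ax":0,"ay":0,"az":-0.217,"grip":0},{"dx":-0.428,"dy":-0.331,"dz":-0.026,"ax":0,"ay":0,"az":-0.217,"grip":0},{"dx":-0.428,"dy":-0.331,"dz":-0.026,"ax":0,"ay":0,"az":-0.217,"grip":0},{"dx":-0.428,"dy":-0.331,"dz":-0.026,"ax":0,"ay":0,"az":-0.217,"grip":0},{"dx":-0.428,"dy":-0.331,"dz":-0.026,"ax":0,"ay":0,"az":-0.217,"grip":0},{"dx":-0.428,"dy":-0.331,"dz":-0.026,"ax":0,"ay":0,"az":-0.217,"grip":0},{"dx":-0.428,"dy":-0.331,"dz":-0.026,"ax":0,"ay":0,"az":-0.217,"grip":0}]'
python3 -c "
from h import *
plan(485,84,240,82.7);st()
im,m=snap('wrist','pics/w2.png');np.save('w2.npy',m,allow_pickle=True)
print(w2pix(m,[[485,84,70],[485,84,104],[640,80,70],[559,-91,70]]).round())"
```

```text
time: 1.55
tool_pos: [484.6, 85.9, 240.3]
orientation: [-0.199, -3.134, -0.001]
contact_force: [0.7, 0.8, 0.0]
opening: 45.9
finger_force: 0.0
t 1.55 p [484.6  85.9 240.3] yaw 82.7 q [-0.07 -0.08  1.79  0.    1.43 -1.51] | d [-0.0006 -0.0018  0.0003] a [ 0.0003 -0.0009  0.0006]
t 1.55 [484.6  85.9 240.3] yaw 82.74 F [0.73 0.79 0.05] Mt [-0.049  0.001 -0.01 ] op 45.9 ff 0.0
[[317. 226.]
 [317. 234.]
 [331. 371.]
 [154. 319.]]
```

View pics/w2.png

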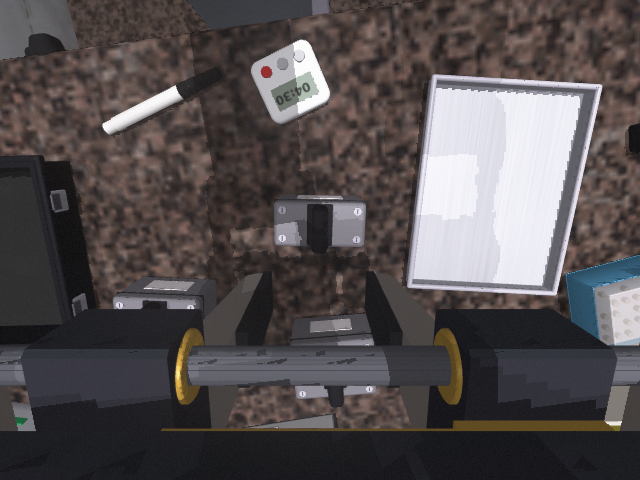

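The wrist view shows block S3 with top corners (274,200), (366,203), (362,249) and (274,246), and tray rim corners (433,75), (602,87), (557,295) and (407,287).

```bash
python3 -c "
from h import *
m=np.load('w2.npy',allow_pickle=True).item()
print(quad(m,[(274,200),(366,203),(362,249),(274,246)],70))
print(quad(m,[(433,75),(602,87),(557,295),(407,287)],18))
plan(485,84,73,82.7)"
```

```text
(array([483.9,  86.4]), np.float64(85.4), np.float64(44.4), np.float64(80.9), np.float64(-9.6))
(array([483.3, 280.8]), np.float64(171.9), np.float64(223.5), np.float64(79.4), np.float64(-10.3))
t 1.6 p [484.5  86.1 240.4] yaw 82.8 q [-0.07 -0.08  1.79  0.    1.43 -1.52] | d [-0.0008 -0.0021  0.1674] a [ 0.0003 -0.0007  0.0013]
```

```bash
python3 -m creep '[{"dx":0,"dy":-0.001,"dz":0.045,"ax":0,"ay":0,"az":0.01,"grip":0},{"dx":0,"dy":-0.001,"dz":0.09,"ax":0,"ay":0,"az":0.01,"grip":0},{"dx":0,"dy":-0.001,"dz":0.13,"ax":0,"ay":0,"az":0.01,"grip":0},{"dx":0,"dy":-0.001,"dz":0.15,"ax":0,"ay":0,"az":0.01,"grip":0},{"dx":0,"dy":-0.001,"dz":0.166,"ax":0,"ay":0,"az":0.01,"grip":0},{"dx":0,"dy":-0.001,"dz":0.166,"ax":0,"ay":0,"az":0.01,"grip":0},{"dx":0,"dy":-0.001,"dz":0.166,"ax":0,"ay":0,"az":0.01,"grip":-1},{"dx":0,"dy":-0.001,"dz":0.166,"ax":0,"ay":0,"az":0.01,"grip":-1},{"dx":0,"dy":-0.001,"dz":0.166,"ax":0,"ay":0,"az":0.01,"grip":-1},{"dx":0,"dy":-0.001,"dz":0.166,"ax":0,"ay":0,"az":0.01,"grip":-1},{"dx":0,"dy":-0.001,"dz":0.166,"ax":0,"ay":0,"az":0.01,"grip":-1},{"dx":0,"dy":-0.001,"dz":0.166,"ax":0,"ay":0,"az":0.01,"grip":-1}]' 50
python3 -c "
from h import *
st()"
```

```text
time: 2.8
tool_pos: [485.7, 84.3, 75.2]
orientation: [0.216, 3.133, 0.001]
contact_force: [0.5, 3.4, 2.0]
opening: 13.8
finger_force: 50.0
t 2.8 [485.7  84.3  75.2] yaw 82.1 F [0.53 3.36 2.01] Mt [-0.493  0.023 -0.013] op 13.8 ff 50.0
```

```bash
S='from h import *
st()'
python3 -m creep '[{"dx":0,"dy":0,"dz":-0.01,"ax":0,"ay":0,"az":0,"grip":-1},{"dx":0,"dy":0,"dz":-0.03,"ax":0,"ay":0,"az":0,"grip":-1},{"dx":0,"dy":0,"dz":-0.06,"ax":0,"ay":0,"az":0,"grip":-1},{"dx":0,"dy":0,"dz":-0.09,"ax":0,"ay":0,"az":0,"grip":-1},{"dx":0,"dy":0,"dz":-0.11,"ax":0,"ay":0,"az":0,"grip":-1},{"dx":0,"dy":0,"dz":-0.12,"ax":0,"ay":0,"az":0,"grip":-1},{"dx":0,"dy":0,"dz":-0.12,"ax":0,"ay":0,"az":0,"grip":-1},{"dx":0,"dy":0,"dz":-0.12,"ax":0,"ay":0,"az":0,"grip":-1},{"dx":0,"dy":0,"dz":-0.12,"ax":0,"ay":0,"az":0,"grip":-1},{"dx":0,"dy":0,"dz":-0.12,"ax":0,"ay":0,"az":0,"grip":-1}]' >/dev/null; python3 -c "$S"
python3 -m creep '[{"dx":0,"dy":0,"dz":0,"ax":0.1,"ay":0,"az":0,"grip":-1},{"dx":0,"dy":0,"dz":0,"ax":0.2,"ay":0,"az":0,"grip":-1},{"dx":0,"dy":0,"dz":0,"ax":0.3,"ay":0,"az":0,"grip":-1},{"dx":0,"dy":0,"dz":0,"ax":0.4,"ay":0,"az":0,"grip":-1},{"dx":0,"dy":0,"dz":0,"ax":0.4,"ay":0,"az":0,"grip":-1},{"dx":0,"dy":0,"dz":0,"ax":0.4,"ay":0,"az":0,"grip":-1},{"dx":0,"dy":0,"dz":0,"ax":0.4,"ay":0,"az":0,"grip":-1},{"dx":0,"dy":0,"dz":0,"ax":0.4,"ay":0,"az":0,"grip":-1},{"dx":0,"dy":0,"dz":0,"ax":0.3,"ay":0,"az":0,"grip":-1},{"dx":0,"dy":0,"dz":0,"ax":0.2,"ay":0,"az":0,"grip":-1},{"dx":0,"dy":0,"dz":0,"ax":0.1,"ay":0,"az":0,"grip":-1},{"dx":0,"dy":0,"dz":0,"ax":0.04,"ay":0,"az":0,"grip":-1},{"dx":0,"dy":0,"dz":0,"ax":0,"ay":0,"az":0,"grip":-1},{"dx":0,"dy":0,"dz":0,"ax":0,"ay":0,"az":0,"grip":-1},{"dx":0,"dy":0,"dz":0,"ax":0,"ay":0,"az":0,"grip":-1},{"dx":0,"dy":0,"dz":0,"ax":0,"ay":0,"az":0,"grip":-1},{"dx":0,"dy":0,"dz":0,"ax":0,"ay":0,"az":0,"grip":-1}]' >/dev/null; python3 -c "$S"
python3 -m creep '[{"dx":0,"dy":0,"dz":0,"ax":-0.1,"ay":0,"az":0,"grip":-1},{"dx":0,"dy":0,"dz":0,"ax":-0.2,"ay":0,"az":0,"grip":-1},{"dx":0,"dy":0,"dz":0,"ax":-0.3,"ay":0,"az":0,"grip":-1},{"dx":0,"dy":0,"dz":0,"ax":-0.4,"ay":0,"az":0,"grip":-1},{"dx":0,"dy":0,"dz":0,"ax":-0.4,"ay":0,"az":0,"grip":-1},{"dx":0,"dy":0,"dz":0,"ax":-0.4,"ay":0,"az":0,"grip":-1},{"dx":0,"dy":0,"dz":0,"ax":-0.4,"ay":0,"az":0,"grip":-1},{"dx":0,"dy":0,"dz":0,"ax":-0.4,"ay":0,"az":0,"grip":-1},{"dx":0,"dy":0,"dz":0,"ax":-0.3,"ay":0,"az":0,"grip":-1},{"dx":0,"dy":0,"dz":0,"ax":-0.2,"ay":0,"az":0,"grip":-1},{"dx":0,"dy":0,"dz":0,"ax":-0.1,"ay":0,"az":0,"grip":-1},{"dx":0,"dy":0,"dz":0,"ax":-0.04,"ay":0,"az":0,"grip":-1},{"dx":0,"dy":0,"dz":0,"ax":0,"ay":0,"az":0,"grip":-1},{"dx":0,"dy":0,"dz":0,"ax":0,"ay":0,"az":0,"grip":-1},{"dx":0,"dy":0,"dz":0,"ax":0,"ay":0,"az":0,"grip":-1},{"dx":0,"dy":0,"dz":0,"ax":0,"ay":0,"az":0,"grip":-1},{"dx":0,"dy":0,"dz":0,"ax":0,"ay":0,"az":0,"grip":-1}]' >/dev/null; python3 -c "$S
im,m=snap('top','pics/t1.png')
im,m=snap('wrist','pics/w3.png')"
```

```text
t 3.8 [484.3  84.  193.2] yaw 82.1 F [-0.1   0.72 -5.63] Mt [-0.003 -0.004 -0.035] op 13.9 ff 50.0
t 5.5 [485.1  84.3 194.6] yaw 82.15 F [ 0.48  0.59 -5.5 ] Mt [ 0.059  0.005 -0.053] op 13.8 ff 50.0
t 7.2 [485.1  83.6 194.5] yaw 82.06 F [ 0.54 -0.79 -5.78] Mt [-0.064 -0.05   0.026] op 13.6 ff 50.0
```

```bash
cat >> h.py <<'E'
def avg(n=6):
    M=[]
    for i in range(n):
        grab_frame('top');o,p,R=pose();M.append(R.T@np.array(o['torque']))
    print('avg Mt',np.mean(M,0).round(3),'sd',np.std(M,0).round(3))
E
python3 -c "
from h import *
avg();plan(485,284,250,-10.2)
im=cv2.imread('pics/w3.png')
cv2.imwrite('pics/w3c.png',cv2.resize(im[140:360,180:460],None,fx=2.5,fy=2.5))"
```

```text
avg Mt [-0.069 -0.027  0.025] sd [0.02  0.043 0.032]
t 7.6 p [485.2  83.9 194.6] yaw 82.1 q [-0.07 -0.04  1.85  0.    1.34 -1.51] | d [ 0.0277  0.1982 -0.0554] a [ 1.0000e-04  1.0000e-04 -1.5308e+00]
```

View pics/w3c.png

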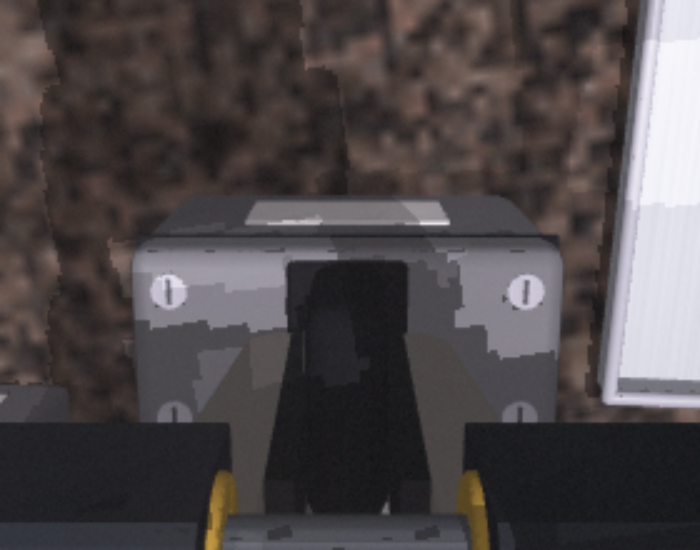

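Block S3's moment changes sign, from +0.06 to −0.07 Nm, which matches 340 g × 20 mm, so it is loose and goes to the tray. The close view shows it held square.

```bash
python3 -c "
from h import *
plan(410,292,194,79.8)"
```

```text
t 7.6 p [485.2  83.9 194.6] yaw 82.1 q [-0.07 -0.04  1.85  0.    1.34 -1.51] | d [0.1031 0.1958 0.0006] a [ 0.0001 -0.      0.04  ]
```

```bash
python3 -m creep '[{"dx":0.004,"dy":0.008,"dz":0,"ax":0,"ay":0,"az":0,"grip":-1},{"dx":0.013,"dy":0.025,"dz":0,"ax":0,"ay":0,"az":0.01,"grip":-1},{"dx":0.026,"dy":0.049,"dz":0,"ax":0,"ay":0,"az":0.01,"grip":-1},{"dx":0.04,"dy":0.076,"dz":0,"ax":0,"ay":0,"az":0.02,"grip":-1},{"dx":0.054,"dy":0.103,"dz":0,"ax":0,"ay":0,"az":0.02,"grip":-1},{"dx":0.068,"dy":0.129,"dz":0,"ax":0,"ay":0,"az":0.03,"grip":-1},{"dx":0.081,"dy":0.154,"dz":0,"ax":0,"ay":0,"az":0.04,"grip":-1},{"dx":0.091,"dy":0.173,"dz":0,"ax":0,"ay":0,"az":0.04,"grip":-1},{"dx":0.098,"dy":0.187,"dz":0,"ax":0,"ay":0,"az":0.04,"grip":-1},{"dx":0.102,"dy":0.194,"dz":0,"ax":0,"ay":0,"az":0.04,"grip":-1},{"dx":0.103,"dy":0.196,"dz":0,"ax":0,"ay":0,"az":0.04,"grip":-1},{"dx":0.103,"dy":0.196,"dz":0.02,"ax":0,"ay":0,"az":0.04,"grip":-1},{"dx":0.103,"dy":0.196,"dz":0.045,"ax":0,"ay":0,"az":0.04,"grip":-1},{"dx":0.103,"dy":0.196,"dz":0.07,"ax":0,"ay":0,"az":0.04,"grip":-1},{"dx":0.103,"dy":0.196,"dz":0.09,"ax":0,"ay":0,"az":0.04,"grip":-1},{"dx":0.103,"dy":0.196,"dz":0.1,"ax":0,"ay":0,"az":0.04,"grip":-1},{"dx":0.103,"dy":0.196,"dz":0.105,"ax":0,"ay":0,"az":0.04,"grip":-1},{"dx":0.103,"dy":0.196,"dz":0.105,"ax":0,"ay":0,"az":0.04,"grip":-1}]'
python3 -c "
from h import *
st();snap('wrist','pics/w4.png')"
```

```text
time: 9.4
tool_pos: [410.3, 292.0, 89.7]
orientation: [-0.28, -3.129, 0.0]
contact_force: [-0.4, 1.2, -5.1]
opening: 13.7
finger_force: 50.0
t 9.4 [410.3 292.   89.7] yaw 79.79 F [-0.36  1.24 -5.15] Mt [-0.11   0.032 -0.042] op 13.7 ff 50.0
```

View pics/w4.png

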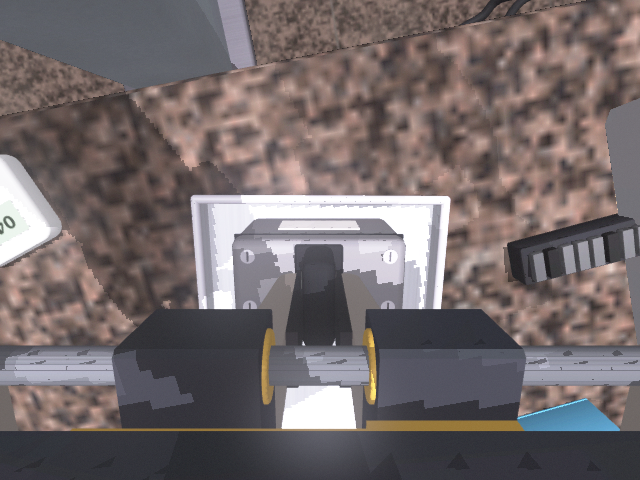

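The view shows the block inside the tray, centred and clear of the walls. I'll lower and release.

```bash
python3 -m creep '[{"dx":0,"dy":0,"dz":0.006,"ax":0,"ay":0,"az":0,"grip":-1},{"dx":0,"dy":0,"dz":0.01,"ax":0,"ay":0,"az":0,"grip":-1},{"dx":0,"dy":0,"dz":0.0125,"ax":0,"ay":0,"az":0,"grip":-1},{"dx":0,"dy":0,"dz":0.0125,"ax":0,"ay":0,"az":0,"grip":-1},{"dx":0,"dy":0,"dz":0.0125,"ax":0,"ay":0,"az":0,"grip":-1}]'
python3 -m creep '[{"dx":0,"dy":0,"dz":0,"ax":0,"ay":0,"az":0,"grip":-0.3},{"dx":0,"dy":0,"dz":0,"ax":0,"ay":0,"az":0,"grip":-0.3},{"dx":0,"dy":0,"dz":0,"ax":0,"ay":0,"az":0,"grip":-0.3},{"dx":0,"dy":0,"dz":-0.04,"ax":0,"ay":0,"az":0,"grip":0},{"dx":0,"dy":0,"dz":-0.08,"ax":0,"ay":0,"az":0,"grip":0},{"dx":0,"dy":0,"dz":-0.12,"ax":0,"ay":0,"az":0,"grip":0},{"dx":0,"dy":0,"dz":-0.16,"ax":0,"ay":0,"az":0,"grip":0},{"dx":0,"dy":0,"dz":-0.16,"ax":0,"ay":0,"az":0,"grip":0}]'
cat >> h.py <<'E'
def moved(n):
    a=cv2.imread('pics/top0.png');grab=snap('top',f'pics/{n}.png')[0];b=grab[:,:,::-1]
    for k,(x,y,w,h) in dict(L=(274,188,45,37),S1=(350,180,45,30),S2=(351,229,46,32),S3=(268,263,47,30),bot=(392,155,50,35)).items():
        r=cv2.matchTemplate(b[max(0,y-25):y+h+25,x-25:x+w+25],a[y:y+h,x:x+w],cv2.TM_CCOEFF_NORMED)
        _,v,_,l=cv2.minMaxLoc(r);print(k,round(v,3),(l[0]-25,l[1]-25))
E
python3 -c "
from h import *
st();moved('t2');plan(559.2,-91.3,240,81)"
```

```text
time: 9.95
tool_pos: [410.2, 292.3, 77.2]
orientation: [0.279, 3.129, 0.0]
contact_force: [0.1, -0.3, -5.8]
opening: 14.0
finger_force: 50.0
time: 10.75
tool_pos: [413.6, 293.7, 244.3]
orientation: [0.278, 3.118, 0.009]
contact_force: [0.3, 0.5, 0.6]
opening: 46.1
finger_force: 0.0
t 10.75 [413.6 293.7 244.3] yaw 79.83 F [0.34 0.48 0.57] Mt [-0.05   0.004 -0.023] op 46.1 ff 0.0
L 1.0 (0, 0)
S1 1.0 (0, 0)
S2 1.0 (0, 0)
S3 0.304 (21, 25)
bot 1.0 (0, 0)
t 10.8 p [412.1 293.1 240.8] yaw 79.8 q [ 0.38 -0.05  1.76 -0.    1.42 -1.01] | d [-0.2127 -0.3523  0.0008] a [ 0.004   0.0065 -0.0207]
```

```bash
python3 -m creep '[{"dx":-0.025,"dy":-0.041,"dz":0,"ax":0,"ay":0,"az":0,"grip":0},{"dx":-0.05,"dy":-0.083,"dz":0,"ax":0,"ay":0,"az":0,"grip":0},{"dx":-0.075,"dy":-0.124,"dz":0,"ax":0,"ay":0,"az":0,"grip":0},{"dx":-0.1,"dy":-0.166,"dz":0,"ax":0,"ay":0,"az":0,"grip":0},{"dx":-0.125,"dy":-0.207,"dz":0,"ax":0,"ay":0,"az":0,"grip":0},{"dx":-0.15,"dy":-0.248,"dz":0,"ax":0,"ay":0,"az":0,"grip":0},{"dx":-0.175,"dy":-0.29,"dz":0,"ax":0,"ay":0,"az":0,"grip":0},{"dx":-0.2,"dy":-0.331,"dz":0,"ax":0,"ay":0,"az":-0.02,"grip":0},{"dx":-0.213,"dy":-0.352,"dz":0,"ax":0,"ay":0,"az":-0.02,"grip":0},{"dx":-0.213,"dy":-0.352,"dz":0,"ax":0,"ay":0,"az":-0.02,"grip":0},{"dx":-0.213,"dy":-0.352,"dz":0,"ax":0,"ay":0,"az":-0.02,"grip":0},{"dx":-0.213,"dy":-0.352,"dz":0,"ax":0,"ay":0,"az":-0.02,"grip":0}]'
python3 -c "
from h import *
plan(559.2,-91.3,73,81)
im,m=snap('wrist','pics/w5.png');np.save('w5.npy',m,allow_pickle=True)
print(w2pix(m,[[559.2,-91.3,70],[668.8,-87.8,70]]).round())"
```

```text
time: 12.0
tool_pos: [556.8, -90.5, 236.3]
orientation: [-0.246, -3.13, -0.001]
contact_force: [-0.2, -0.5, -0.3]
opening: 45.8
finger_force: 0.0
t 12.0 p [556.8 -90.5 236.3] yaw 81.0 q [-0.38  0.12  1.6   0.    1.43 -1.79] | d [-0.0027 -0.0005  0.1633] a [ 0.0007 -0.0015  0.0004]
[[318. 229.]
 [338. 334.]]
```

View pics/w5.png

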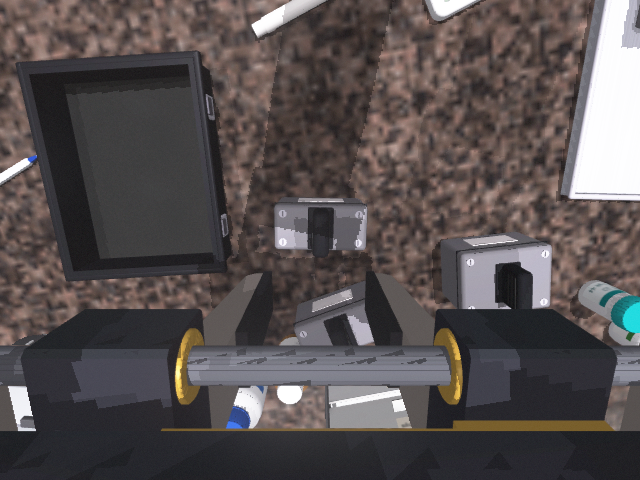

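The wrist view shows S2 with corners (275,203), (366,205), (366,251) and (276,249), and case rim corners (18,62), (200,51), (226,267) and (68,279).

```bash
python3 -c "
from h import *
m=np.load('w5.npy',allow_pickle=True).item()
print(quad(m,[(275,203),(366,205),(366,251),(276,249)],70))
q=[(18,62),(200,51),(226,267),(68,279)]
print(quad(m,q,52))
q=[(65,84),(182,81),(210,260),(100,260)]
print([pix2w(m,u,5)[:2].round(1).tolist() for u in q],quad(m,q,5))
"
```

```text
(array([558. , -88.6]), np.float64(85.0), np.float64(44.0), np.float64(79.8), np.float64(-8.2))
(array([ 480.2, -261.5]), np.float64(162.9), np.float64(202.4), np.float64(85.0), np.float64(-5.6))
[[382.6, -325.9], [398.2, -206.9], [588.6, -221.0], [569.2, -345.2]] (array([ 484.6, -274.8]), np.float64(122.8), np.float64(189.3), np.float64(81.8), np.float64(-5.1))
```

```bash
S='from h import *
st()'
python3 -m creep '[{"dx":-0.0015,"dy":0,"dz":0.045,"ax":0,"ay":0,"az":0,"grip":0},{"dx":-0.0015,"dy":0,"dz":0.09,"ax":0,"ay":0,"az":0,"grip":0},{"dx":-0.0015,"dy":0,"dz":0.13,"ax":0,"ay":0,"az":0,"grip":0},{"dx":-0.0015,"dy":0,"dz":0.15,"ax":0,"ay":0,"az":0,"grip":0},{"dx":-0.0015,"dy":0,"dz":0.162,"ax":0,"ay":0,"az":0,"grip":0},{"dx":-0.0015,"dy":0,"dz":0.162,"ax":0,"ay":0,"az":0,"grip":0},{"dx":-0.0015,"dy":0,"dz":0.162,"ax":0,"ay":0,"az":0,"grip":-1},{"dx":-0.0015,"dy":0,"dz":0.162,"ax":0,"ay":0,"az":0,"grip":-1},{"dx":-0.0015,"dy":0,"dz":0.162,"ax":0,"ay":0,"az":0,"grip":-1},{"dx":-0.0015,"dy":0,"dz":0.162,"ax":0,"ay":0,"az":0,"grip":-1},{"dx":-0.0015,"dy":0,"dz":0.162,"ax":0,"ay":0,"az":0,"grip":-1},{"dx":-0.0015,"dy":0,"dz":0.162,"ax":0,"ay":0,"az":0,"grip":-1}]' 50 >/dev/null; python3 -c "$S"
python3 -m creep '[{"dx":0,"dy":0,"dz":-0.01,"ax":0,"ay":0,"az":0,"grip":-1},{"dx":0,"dy":0,"dz":-0.03,"ax":0,"ay":0,"az":0,"grip":-1},{"dx":0,"dy":0,"dz":-0.06,"ax":0,"ay":0,"az":0,"grip":-1},{"dx":0,"dy":0,"dz":-0.09,"ax":0,"ay":0,"az":0,"grip":-1},{"dx":0,"dy":0,"dz":-0.12,"ax":0,"ay":0,"az":0,"grip":-1},{"dx":0,"dy":0,"dz":-0.14,"ax":0,"ay":0,"az":0,"grip":-1},{"dx":0,"dy":0,"dz":-0.15,"ax":0,"ay":0,"az":0,"grip":-1},{"dx":0,"dy":0,"dz":-0.15,"ax":0,"ay":0,"az":0,"grip":-1},{"dx":0,"dy":0,"dz":-0.15,"ax":0,"ay":0,"az":0,"grip":-1},{"dx":0,"dy":0,"dz":-0.15,"ax":0,"ay":0,"az":0,"grip":-1}]' >/dev/null; python3 -c "$S
avg(4)"
python3 -m creep '[{"dx":0,"dy":0,"dz":0,"ax":0.1,"ay":0,"az":0,"grip":-1},{"dx":0,"dy":0,"dz":0,"ax":0.2,"ay":0,"az":0,"grip":-1},{"dx":0,"dy":0,"dz":0,"ax":0.3,"ay":0,"az":0,"grip":-1},{"dx":0,"dy":0,"dz":0,"ax":0.4,"ay":0,"az":0,"grip":-1},{"dx":0,"dy":0,"dz":0,"ax":0.4,"ay":0,"az":0,"grip":-1},{"dx":0,"dy":0,"dz":0,"ax":0.4,"ay":0,"az":0,"grip":-1},{"dx":0,"dy":0,"dz":0,"ax":0.4,"ay":0,"az":0,"grip":-1},{"dx":0,"dy":0,"dz":0,"ax":0.4,"ay":0,"az":0,"grip":-1},{"dx":0,"dy":0,"dz":0,"ax":0.3,"ay":0,"az":0,"grip":-1},{"dx":0,"dy":0,"dz":0,"ax":0.2,"ay":0,"az":0,"grip":-1},{"dx":0,"dy":0,"dz":0,"ax":0.1,"ay":0,"az":0,"grip":-1},{"dx":0,"dy":0,"dz":0,"ax":0.04,"ay":0,"az":0,"grip":-1},{"dx":0,"dy":0,"dz":0,"ax":0,"ay":0,"az":0,"grip":-1},{"dx":0,"dy":0,"dz":0,"ax":0,"ay":0,"az":0,"grip":-1},{"dx":0,"dy":0,"dz":0,"ax":0,"ay":0,"az":0,"grip":-1},{"dx":0,"dy":0,"dz":0,"ax":0,"ay":0,"az":0,"grip":-1}]' >/dev/null; python3 -c "$S
avg(4)"
python3 -m creep '[{"dx":0,"dy":0,"dz":0,"ax":-0.1,"ay":0,"az":0,"grip":-1},{"dx":0,"dy":0,"dz":0,"ax":-0.2,"ay":0,"az":0,"grip":-1},{"dx":0,"dy":0,"dz":0,"ax":-0.3,"ay":0,"az":0,"grip":-1},{"dx":0,"dy":0,"dz":0,"ax":-0.4,"ay":0,"az":0,"grip":-1},{"dx":0,"dy":0,"dz":0,"ax":-0.4,"ay":0,"az":0,"grip":-1},{"dx":0,"dy":0,"dz":0,"ax":-0.4,"ay":0,"az":0,"grip":-1},{"dx":0,"dy":0,"dz":0,"ax":-0.4,"ay":0,"az":0,"grip":-1},{"dx":0,"dy":0,"dz":0,"ax":-0.4,"ay":0,"az":0,"grip":-1},{"dx":0,"dy":0,"dz":0,"ax":-0.3,"ay":0,"az":0,"grip":-1},{"dx":0,"dy":0,"dz":0,"ax":-0.2,"ay":0,"az":0,"grip":-1},{"dx":0,"dy":0,"dz":0,"ax":-0.1,"ay":0,"az":0,"grip":-1},{"dx":0,"dy":0,"dz":0,"ax":-0.04,"ay":0,"az":0,"grip":-1},{"dx":0,"dy":0,"dz":0,"ax":0,"ay":0,"az":0,"grip":-1},{"dx":0,"dy":0,"dz":0,"ax":0,"ay":0,"az":0,"grip":-1},{"dx":0,"dy":0,"dz":0,"ax":0,"ay":0,"az":0,"grip":-1},{"dx":0,"dy":0,"dz":0,"ax":0,"ay":0,"az":0,"grip":-1}]' >/dev/null; python3 -c "$S
avg(4)
plan(481.7,-264,220,-5.2)"
```

```text
t 13.25 [559.4 -91.9  75.7] yaw 80.96 F [-0.09  3.58  2.37] Mt [-0.576  0.001 -0.009] op 13.9 ff 49.9
t 14.25 [557.8 -91.8 223. ] yaw 80.95 F [-0.5  -0.35 -6.43] Mt [-0.071 -0.043 -0.003] op 13.9 ff 49.9
avg Mt [-0.006 -0.014  0.009] sd [0.032 0.028 0.02 ]
t 16.05 [558.9 -92.1 225.2] yaw 80.97 F [ 0.17  0.47 -5.47] Mt [ 0.004 -0.04  -0.019] op 13.9 ff 49.9
avg Mt [ 0.014 -0.01  -0.021] sd [0.021 0.02  0.017]
t 17.85 [558.9 -92.1 225.1] yaw 80.94 F [-0.05  0.4  -5.29] Mt [ 0.049 -0.011  0.051] op 14.1 ff 50.0
avg Mt [ 0.001 -0.006 -0.001] sd [0.026 0.026 0.018]
t 18.05 p [558.8 -92.5 225. ] yaw 80.9 q [-0.38  0.13  1.61  0.    1.4  -1.79] | d [ 0.0491 -0.1815  0.005 ] a [ 1.0000e-04 -4.0000e-04  1.5029e+00]
```

S2 is sound: its moment is unchanged. It goes to the case.

```bash
python3 -c "
from h import *
plan(433,-308,160,-5.2)"
```

```text
t 18.05 p [558.8 -92.5 225. ] yaw 80.9 q [-0.38  0.13  1.61  0.    1.4  -1.79] | d [ 0.0902 -0.2327  0.065 ] a [ 1.0000e-04 -4.0000e-04  1.5029e+00]
```

```bash
python3 -m creep '[{"dx":0.008,"dy":-0.02,"dz":0,"ax":0,"ay":0,"az":0.1,"grip":-1},{"dx":0.016,"dy":-0.04,"dz":0,"ax":0,"ay":0,"az":0.24,"grip":-1},{"dx":0.024,"dy":-0.062,"dz":0,"ax":0,"ay":0,"az":0.38,"grip":-1},{"dx":0.032,"dy":-0.084,"dz":0,"ax":0,"ay":0,"az":0.52,"grip":-1},{"dx":0.04,"dy":-0.106,"dz":0,"ax":0,"ay":0,"az":0.66,"grip":-1},{"dx":0.049,"dy":-0.128,"dz":0,"ax":0,"ay":0,"az":0.8,"grip":-1},{"dx":0.058,"dy":-0.15,"dz":0,"ax":0,"ay":0,"az":0.94,"grip":-1},{"dx":0.067,"dy":-0.172,"dz":0,"ax":0,"ay":0,"az":1.08,"grip":-1},{"dx":0.076,"dy":-0.194,"dz":0.01,"ax":0,"ay":0,"az":1.22,"grip":-1},{"dx":0.085,"dy":-0.216,"dz":0.03,"ax":0,"ay":0,"az":1.36,"grip":-1},{"dx":0.09,"dy":-0.233,"dz":0.05,"ax":0,"ay":0,"az":1.503,"grip":-1},{"dx":0.09,"dy":-0.233,"dz":0.065,"ax":0,"ay":0,"az":1.503,"grip":-1},{"dx":0.09,"dy":-0.233,"dz":0.065,"ax":0,"ay":0,"az":1.503,"grip":-1},{"dx":0.09,"dy":-0.233,"dz":0.065,"ax":0,"ay":0,"az":1.503,"grip":-1},{"dx":0.09,"dy":-0.233,"dz":0.065,"ax":0,"ay":0,"az":1.503,"grip":-1}]'
python3 -c "
from h import *
plan(433,-308,80,-5.2)
im,m=snap('wrist','pics/w6.png');np.save('w6.npy',m,allow_pickle=True);snap('top','pics/t3.png')
C=np.array([483.2,-266.1]);a=np.radians(-5.2);ex=np.array([np.cos(a),np.sin(a)]);ey=np.array([-ex[1],ex[0]])
P=[[*(C+i*ex+j*ey),52] for i,j in((-93,-72),(93,-72),(93,72),(-93,72))]
print(w2pix(m,P).round())"
```

```text
time: 19.55
tool_pos: [434.5, -308.1, 161.4]
orientation: [2.315, 2.12, 0.0]
contact_force: [0.7, 0.1, -4.2]
opening: 13.9
finger_force: 50.0
t 19.55 p [ 434.5 -308.1  161.4] yaw -5.0 q [-0.84  0.09  1.78  0.    1.27 -0.76] | d [ 0.0001 -0.0016  0.0814] a [0.0018 0.0014 0.0027]
[[258. 271.]
 [489. 271.]
 [512.  78.]
 [251.  77.]]
```

View pics/w6.png

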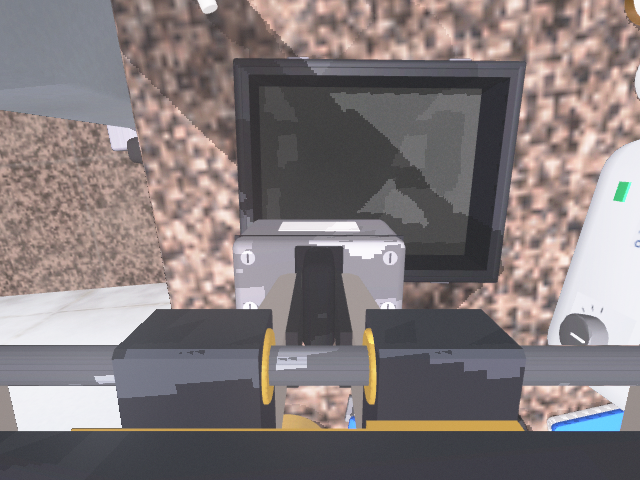

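The wrist view shows the case's inner rim at (250,75), (510,78) and (487,270), which agrees with my model to within about 1 mm. I'll insert S2.

```bash
python3 -m creep '[{"dx":0,"dy":-0.0015,"dz":0.02,"ax":0,"ay":0,"az":0.0025,"grip":-1},{"dx":0,"dy":-0.0015,"dz":0.035,"ax":0,"ay":0,"az":0.0025,"grip":-1},{"dx":0,"dy":-0.0015,"dz":0.045,"ax":0,"ay":0,"az":0.0025,"grip":-1},{"dx":0,"dy":-0.0015,"dz":0.055,"ax":0,"ay":0,"az":0.0025,"grip":-1},{"dx":0,"dy":-0.0015,"dz":0.065,"ax":0,"ay":0,"az":0.0025,"grip":-1},{"dx":0,"dy":-0.0015,"dz":0.074,"ax":0,"ay":0,"az":0.0025,"grip":-1},{"dx":0,"dy":-0.0015,"dz":0.079,"ax":0,"ay":0,"az":0.0025,"grip":-1},{"dx":0,"dy":-0.0015,"dz":0.081,"ax":0,"ay":0,"az":0.0025,"grip":-1},{"dx":0,"dy":-0.0015,"dz":0.081,"ax":0,"ay":0,"az":0.0025,"grip":-1},{"dx":0,"dy":-0.0015,"dz":0.081,"ax":0,"ay":0,"az":0.0025,"grip":-1}]'
python3 -c "
from h import *
st()"
```

```text
time: 20.65
tool_pos: [432.1, -308.1, 80.6]
orientation: [-2.321, -2.117, 0.0]
contact_force: [-4.3, 4.5, 5.0]
opening: 13.8
finger_force: 50.0
t 20.65 [ 432.1 -308.1   80.6] yaw -5.29 F [-4.3   4.49  5.03] Mt [0.921 0.716 0.034] op 13.8 ff 50.0
```

Seated on the floor. I'll release, rise and check for displaced blocks.

```bash
python3 -m creep '[{"dx":0,"dy":0,"dz":0,"ax":0,"ay":0,"az":0,"grip":-0.35},{"dx":0,"dy":0,"dz":0,"ax":0,"ay":0,"az":0,"grip":-0.35},{"dx":0,"dy":0,"dz":0,"ax":0,"ay":0,"az":0,"grip":-0.35},{"dx":0,"dy":0,"dz":-0.03,"ax":0,"ay":0,"az":0,"grip":-0.35},{"dx":0,"dy":0,"dz":-0.07,"ax":0,"ay":0,"az":0,"grip":-0.2},{"dx":0,"dy":0,"dz":-0.12,"ax":0,"ay":0,"az":0,"grip":0},{"dx":0,"dy":0,"dz":-0.16,"ax":0,"ay":0,"az":0,"grip":0},{"dx":0,"dy":0,"dz":-0.16,"ax":0,"ay":0,"az":0,"grip":0}]'
python3 -c "
from h import *
st();moved('t4');plan(668.8,-87.8,240,100.6);plan(640.4,79.7,240,88.3)
im,m=snap('wrist','pics/w7.png');np.save('w7.npy',m,allow_pickle=True)"
```

```text
time: 21.45
tool_pos: [434.7, -310.9, 246.6]
orientation: [2.312, 2.107, -0.0]
contact_force: [0.2, -0.3, 0.3]
opening: 46.1
finger_force: 0.0
t 21.45 [ 434.7 -310.9  246.6] yaw -5.29 F [ 0.18 -0.33  0.34] Mt [ 0.037 -0.086  0.03 ] op 46.1 ff 0.0
L 1.0 (0, 0)
S1 1.0 (0, 0)
S2 0.337 (16, 19)
S3 0.351 (21, 25)
bot 0.999 (0, 0)
t 21.5 p [ 433.5 -309.7  242.8] yaw -5.3 q [-0.85  0.02  1.69  0.    1.42 -0.75] | d [0.2427 0.2138 0.0028] a [8.5000e-03 9.0000e-04 1.2933e+00]
t 21.5 p [ 433.5 -309.7  242.8] yaw -5.3 q [-0.85  0.02  1.69  0.    1.42 -0.75] | d [0.4068 0.17   0.0016] a [ 0.0088 -0.      1.508 ]
```

```bash
python3 -m creep '[{"dx":0.03,"dy":0.015,"dz":0,"ax":0,"ay":0,"az":-0.14,"grip":0},{"dx":0.06,"dy":0.035,"dz":0,"ax":0,"ay":0,"az":-0.28,"grip":0},{"dx":0.09,"dy":0.055,"dz":0,"ax":0,"ay":0,"az":-0.42,"grip":0},{"dx":0.12,"dy":0.075,"dz":0,"ax":0,"ay":0,"az":-0.56,"grip":0},{"dx":0.15,"dy":0.1,"dz":0,"ax":0,"ay":0,"az":-0.7,"grip":0},{"dx":0.17,"dy":0.12,"dz":0,"ax":0,"ay":0,"az":-0.84,"grip":0},{"dx":0.19,"dy":0.14,"dz":0,"ax":0,"ay":0,"az":-0.98,"grip":0},{"dx":0.21,"dy":0.16,"dz":0,"ax":0,"ay":0,"az":-1.12,"grip":0},{"dx":0.22,"dy":0.175,"dz":0,"ax":0,"ay":0,"az":-1.26,"grip":0},{"dx":0.23,"dy":0.19,"dz":0,"ax":0,"ay":0,"az":-1.4,"grip":0},{"dx":0.236,"dy":0.2,"dz":0,"ax":0,"ay":0,"az":-1.54,"grip":0},{"dx":0.24,"dy":0.208,"dz":0,"ax":0,"ay":0,"az":-1.68,"grip":0},{"dx":0.2427,"dy":0.214,"dz":0,"ax":0,"ay":0,"az":-1.8,"grip":0},{"dx":0.2427,"dy":0.214,"dz":0,"ax":0,"ay":0,"az":-1.845,"grip":0},{"dx":0.2427,"dy":0.214,"dz":0,"ax":0,"ay":0,"az":-1.845,"grip":0},{"dx":0.2427,"dy":0.214,"dz":0,"ax":0,"ay":0,"az":-1.845,"grip":0},{"dx":0.2427,"dy":0.214,"dz":0,"ax":0,"ay":0,"az":-1.845,"grip":0}]'
python3 -c "
from h import *
plan(668.8,-88.5,74,100.6)
im,m=snap('wrist','pics/w8.png');np.save('w8.npy',m,allow_pickle=True)
m=camera_model('top');print(pix2w(m,(345,166),0))"
```

```text
time: 23.25
tool_pos: [667.0, -86.0, 238.1]
orientation: [0.283, -3.127, -0.001]
contact_force: [-0.4, 1.0, 1.4]
opening: 45.9
finger_force: 0.0
t 23.25 p [667.  -86.  238.1] yaw 100.3 q [-0.31  0.4   1.26 -0.    1.48 -2.06] | d [-0.0016 -0.0029  0.1641] a [ 0.0007 -0.0014 -0.0044]
[751.26842092 -26.73029344   0.        ]
```

View pics/w8.png

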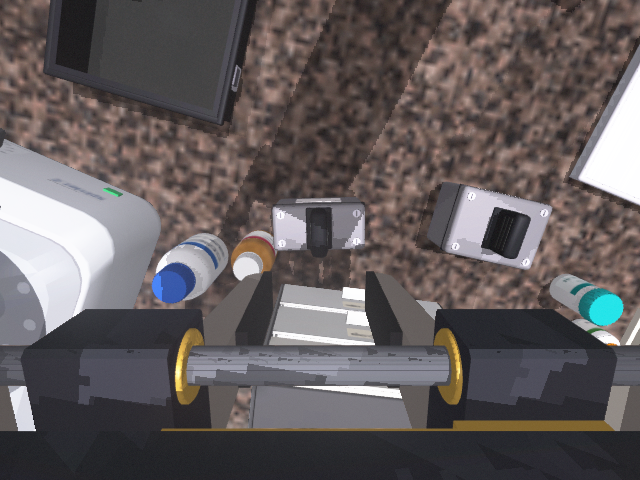

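The view shows S1 centred between the fingers, at (273–365, 203–251), with the bottle and vial clear to its left. I'll grasp it and run the tilt test.

```bash
S='from h import *
st()'
python3 -m creep '[{"dx":-0.0015,"dy":-0.0025,"dz":0.045,"ax":0,"ay":0,"az":0,"grip":0},{"dx":-0.0015,"dy":-0.0025,"dz":0.09,"ax":0,"ay":0,"az":0,"grip":0},{"dx":-0.0015,"dy":-0.0025,"dz":0.13,"ax":0,"ay":0,"az":0,"grip":0},{"dx":-0.0015,"dy":-0.0025,"dz":0.15,"ax":0,"ay":0,"az":0,"grip":0},{"dx":-0.0015,"dy":-0.0025,"dz":0.163,"ax":0,"ay":0,"az":0,"grip":0},{"dx":-0.0015,"dy":-0.0025,"dz":0.163,"ax":0,"ay":0,"az":0,"grip":0},{"dx":-0.0015,"dy":-0.0025,"dz":0.163,"ax":0,"ay":0,"az":0,"grip":-1},{"dx":-0.0015,"dy":-0.0025,"dz":0.163,"ax":0,"ay":0,"az":0,"grip":-1},{"dx":-0.0015,"dy":-0.0025,"dz":0.163,"ax":0,"ay":0,"az":0,"grip":-1},{"dx":-0.0015,"dy":-0.0025,"dz":0.163,"ax":0,"ay":0,"az":0,"grip":-1},{"dx":-0.0015,"dy":-0.0025,"dz":0.163,"ax":0,"ay":0,"az":0,"grip":-1},{"dx":-0.0015,"dy":-0.0025,"dz":0.163,"ax":0,"ay":0,"az":0,"grip":-1}]' 50 >/dev/null; python3 -c "$S"
python3 -m creep '[{"dx":0,"dy":0,"dz":-0.01,"ax":0,"ay":0,"az":0,"grip":-1},{"dx":0,"dy":0,"dz":-0.03,"ax":0,"ay":0,"az":0,"grip":-1},{"dx":0,"dy":0,"dz":-0.06,"ax":0,"ay":0,"az":0,"grip":-1},{"dx":0,"dy":0,"dz":-0.09,"ax":0,"ay":0,"az":0,"grip":-1},{"dx":0,"dy":0,"dz":-0.12,"ax":0,"ay":0,"az":0,"grip":-1},{"dx":0,"dy":0,"dz":-0.15,"ax":0,"ay":0,"az":0,"grip":-1},{"dx":0.01,"dy":0,"dz":-0.16,"ax":0,"ay":0,"az":0,"grip":-1},{"dx":0.03,"dy":0,"dz":-0.16,"ax":0,"ay":0,"az":0,"grip":-1},{"dx":0.04,"dy":0,"dz":-0.16,"ax":0,"ay":0,"az":0,"grip":-1},{"dx":0.04,"dy":0,"dz":-0.16,"ax":0,"ay":0,"az":0,"grip":-1},{"dx":0.04,"dy":0,"dz":-0.16,"ax":0,"ay":0,"az":0,"grip":-1},{"dx":0.04,"dy":0,"dz":-0.16,"ax":0,"ay":0,"az":0,"grip":-1}]' >/dev/null; python3 -c "$S
avg(4)"
python3 -m creep '[{"dx":0,"dy":0,"dz":0,"ax":0.1,"ay":0,"az":0,"grip":-1},{"dx":0,"dy":0,"dz":0,"ax":0.2,"ay":0,"az":0,"grip":-1},{"dx":0,"dy":0,"dz":0,"ax":0.3,"ay":0,"az":0,"grip":-1},{"dx":0,"dy":0,"dz":0,"ax":0.4,"ay":0,"az":0,"grip":-1},{"dx":0,"dy":0,"dz":0,"ax":0.4,"ay":0,"az":0,"grip":-1},{"dx":0,"dy":0,"dz":0,"ax":0.4,"ay":0,"az":0,"grip":-1},{"dx":0,"dy":0,"dz":0,"ax":0.4,"ay":0,"az":0,"grip":-1},{"dx":0,"dy":0,"dz":0,"ax":0.4,"ay":0,"az":0,"grip":-1},{"dx":0,"dy":0,"dz":0,"ax":0.3,"ay":0,"az":0,"grip":-1},{"dx":0,"dy":0,"dz":0,"ax":0.2,"ay":0,"az":0,"grip":-1},{"dx":0,"dy":0,"dz":0,"ax":0.1,"ay":0,"az":0,"grip":-1},{"dx":0,"dy":0,"dz":0,"ax":0.04,"ay":0,"az":0,"grip":-1},{"dx":0,"dy":0,"dz":0,"ax":0,"ay":0,"az":0,"grip":-1},{"dx":0,"dy":0,"dz":0,"ax":0,"ay":0,"az":0,"grip":-1},{"dx":0,"dy":0,"dz":0,"ax":0,"ay":0,"az":0,"grip":-1},{"dx":0,"dy":0,"dz":0,"ax":0,"ay":0,"az":0,"grip":-1}]' >/dev/null; python3 -c "$S
avg(4)"
python3 -m creep '[{"dx":0,"dy":0,"dz":0,"ax":-0.1,"ay":0,"az":0,"grip":-1},{"dx":0,"dy":0,"dz":0,"ax":-0.2,"ay":0,"az":0,"grip":-1},{"dx":0,"dy":0,"dz":0,"ax":-0.3,"ay":0,"az":0,"grip":-1},{"dx":0,"dy":0,"dz":0,"ax":-0.4,"ay":0,"az":0,"grip":-1},{"dx":0,"dy":0,"dz":0,"ax":-0.4,"ay":0,"az":0,"grip":-1},{"dx":0,"dy":0,"dz":0,"ax":-0.4,"ay":0,"az":0,"grip":-1},{"dx":0,"dy":0,"dz":0,"ax":-0.4,"ay":0,"az":0,"grip":-1},{"dx":0,"dy":0,"dz":0,"ax":-0.4,"ay":0,"az":0,"grip":-1},{"dx":0,"dy":0,"dz":0,"ax":-0.3,"ay":0,"az":0,"grip":-1},{"dx":0,"dy":0,"dz":0,"ax":-0.2,"ay":0,"az":0,"grip":-1},{"dx":0,"dy":0,"dz":0,"ax":-0.1,"ay":0,"az":0,"grip":-1},{"dx":0,"dy":0,"dz":0,"ax":-0.04,"ay":0,"az":0,"grip":-1},{"dx":0,"dy":0,"dz":0,"ax":0,"ay":0,"az":0,"grip":-1},{"dx":0,"dy":0,"dz":0,"ax":0,"ay":0,"az":0,"grip":-1},{"dx":0,"dy":0,"dz":0,"ax":0,"ay":0,"az":0,"grip":-1},{"dx":0,"dy":0,"dz":0,"ax":0,"ay":0,"az":0,"grip":-1}]' >/dev/null; python3 -c "$S
avg(4)
plan(524.9,-319.4,160,-5.2);plan(470.9,281.3,195,79.8)"
```

```text
t 24.5 [669.8 -87.7  76.9] yaw 100.42 F [-1.02  3.73  3.99] Mt [-0.664 -0.082  0.001] op 13.7 ff 49.9
t 25.7 [630.2 -95.5 235.6] yaw 100.41 F [-0.42 -0.18 -6.21] Mt [-0.062 -0.013 -0.025] op 13.7 ff 49.9
avg Mt [-0.036 -0.043  0.009] sd [0.015 0.021 0.01 ]
t 27.5 [630.  -95.4 236.2] yaw 100.43 F [-0.23  0.72 -4.56] Mt [-0.057  0.012 -0.012] op 13.9 ff 49.9
avg Mt [-0.071 -0.004  0.005] sd [0.027 0.021 0.016]
t 29.3 [630.  -95.5 236.1] yaw 100.39 F [ 0.03  0.43 -5.7 ] Mt [ 0.009 -0.014 -0.005] op 13.6 ff 50.0
avg Mt [-0.015  0.002  0.02 ] sd [0.027 0.037 0.028]
t 29.5 p [630.  -95.9 235.9] yaw 100.4 q [-0.34  0.31  1.38  0.    1.45 -2.09] | d [ 0.1436 -0.201   0.0759] a [ 5.0000e-04  1.0000e-04 -1.2991e+00]
t 29.5 p [630.  -95.9 235.9] yaw 100.4 q [-0.34  0.31  1.38  0.    1.45 -2.09] | d [0.0886 0.3996 0.0411] a [ 4.00e-04 -3.00e-04  3.59e-01]
```

S1's averages are small but noisy, so I'll repeat the + tilt with more averaging.

```bash
python3 -c "
from h import *
avg(10)"
python3 -m creep '[{"dx":0,"dy":0,"dz":0,"ax":0.1,"ay":0,"az":0,"grip":-1},{"dx":0,"dy":0,"dz":0,"ax":0.2,"ay":0,"az":0,"grip":-1},{"dx":0,"dy":0,"dz":0,"ax":0.3,"ay":0,"az":0,"grip":-1},{"dx":0,"dy":0,"dz":0,"ax":0.4,"ay":0,"az":0,"grip":-1},{"dx":0,"dy":0,"dz":0,"ax":0.45,"ay":0,"az":0,"grip":-1},{"dx":0,"dy":0,"dz":0,"ax":0.45,"ay":0,"az":0,"grip":-1},{"dx":0,"dy":0,"dz":0,"ax":0.45,"ay":0,"az":0,"grip":-1},{"dx":0,"dy":0,"dz":0,"ax":0.4,"ay":0,"az":0,"grip":-1},{"dx":0,"dy":0,"dz":0,"ax":0.3,"ay":0,"az":0,"grip":-1},{"dx":0,"dy":0,"dz":0,"ax":0.2,"ay":0,"az":0,"grip":-1},{"dx":0,"dy":0,"dz":0,"ax":0.1,"ay":0,"az":0,"grip":-1},{"dx":0,"dy":0,"dz":0,"ax":0.04,"ay":0,"az":0,"grip":-1},{"dx":0,"dy":0,"dz":0,"ax":0,"ay":0,"az":0,"grip":-1},{"dx":0,"dy":0,"dz":0,"ax":0,"ay":0,"az":0,"grip":-1},{"dx":0,"dy":0,"dz":0,"ax":0,"ay":0,"az":0,"grip":-1},{"dx":0,"dy":0,"dz":0,"ax":0,"ay":0,"az":0,"grip":-1},{"dx":0,"dy":0,"dz":0,"ax":0,"ay":0,"az":0,"grip":-1}]' >/dev/null; python3 -c "
from h import *
avg(10)
moved('t5');plan(524.9,-319.4,160,-5.2)
C=np.array([483.2,-266.1]);a=np.radians(-5.2);ex=np.array([np.cos(a),np.sin(a)]);ey=np.array([-ex[1],ex[0]])
for i,j in((46,-46),(-46,0),(46,0),(-46.5,0)):print(i,j,(C+i*ex+j*ey).round(1))
im=cv2.imread('pics/t5.png');cv2.imwrite('pics/t5c.png',np.hstack([cv2.resize(im[225:340,400:510],None,fx=4,fy=4),cv2.resize(im[225:340,150:260],None,fx=3,fy=4)]))"
```

```text
avg Mt [-0.052 -0.003 -0.007] sd [0.026 0.025 0.024]
avg Mt [-0.031 -0.012 -0.007] sd [0.026 0.029 0.028]
L 0.983 (0, 0)
S1 0.455 (-4, -14)
S2 0.408 (-25, -14)
S3 0.279 (1, -11)
bot 0.279 (-1, -10)
t 32.25 p [630.  -95.5 236.1] yaw 100.4 q [-0.34  0.3   1.38 -0.    1.45 -2.09] | d [ 0.1439 -0.2013  0.0761] a [-0.0000e+00 -1.0000e-04 -1.2983e+00]
46 -46 [ 524.8 -316.1]
-46 0 [ 437.4 -261.9]
46 0 [ 529.  -270.3]
-46.5 0 [ 436.9 -261.9]
```

View pics/t5c.png

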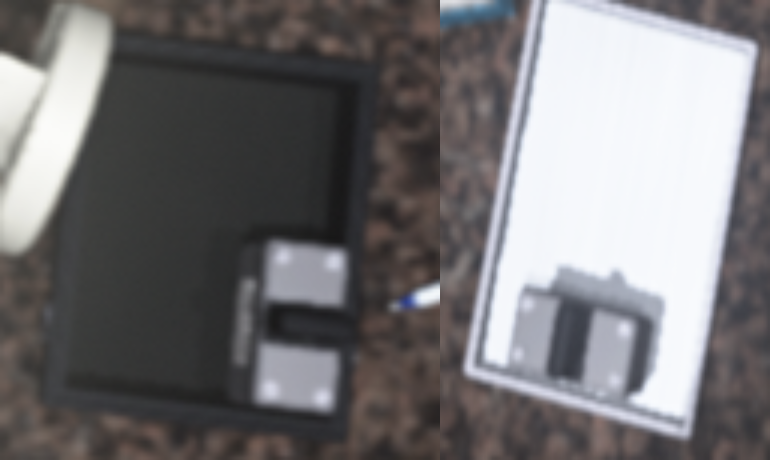

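The picture shows S2 sitting in the near right corner of the case and S3 in the near end of the tray. S1's moment is steady, so it is sound and goes next to S2.

```bash
python3 -c "
from h import *
m=camera_model('top')
q=[((x+.5)/4-.5+400,(y+.5)/4-.5+225) for x,y in [(268,240),(347,243),(335,412),(253,405)]]
print(quad(m,q,75))
C=np.array([483.2,-266.1]);a=np.radians(-5.2);ex=np.array([np.cos(a),np.sin(a)]);ey=np.array([-ex[1],ex[0]])
c=quad(m,q,75)[0]-C;print(c@ex,c@ey)
t=C-46.5*ex-.0*ey;plan(*t,160,-5.2)"
```

```text
(array([ 434.1, -307.1]), np.float64(42.7), np.float64(88.6), np.float64(-92.0), np.float64(174.9))
-45.181988183935125 -45.28132003096579
t 32.25 p [630.  -95.5 236.1] yaw 100.4 q [-0.34  0.3   1.38 -0.    1.45 -2.09] | d [ 0.22   -0.1288  0.0761] a [-0.0000e+00 -1.0000e-04 -1.2983e+00]
```

```bash
python3 -m creep '[{"dx":0.012,"dy":-0.007,"dz":0,"ax":0,"ay":0,"az":0.12,"grip":-1},{"dx":0.027,"dy":-0.016,"dz":0,"ax":0,"ay":0,"az":0.26,"grip":-1},{"dx":0.044,"dy":-0.026,"dz":0,"ax":0,"ay":0,"az":0.4,"grip":-1},{"dx":0.062,"dy":-0.036,"dz":0,"ax":0,"ay":0,"az":0.54,"grip":-1},{"dx":0.08,"dy":-0.047,"dz":0,"ax":0,"ay":0,"az":0.68,"grip":-1},{"dx":0.098,"dy":-0.057,"dz":0,"ax":0,"ay":0,"az":0.82,"grip":-1},{"dx":0.116,"dy":-0.068,"dz":0,"ax":0,"ay":0,"az":0.96,"grip":-1},{"dx":0.134,"dy":-0.078,"dz":0,"ax":0,"ay":0,"az":1.1,"grip":-1},{"dx":0.152,"dy":-0.089,"dz":0,"ax":0,"ay":0,"az":1.24,"grip":-1},{"dx":0.17,"dy":-0.1,"dz":0,"ax":0,"ay":0,"az":1.38,"grip":-1},{"dx":0.188,"dy":-0.11,"dz":0.01,"ax":0,"ay":0,"az":1.52,"grip":-1},{"dx":0.204,"dy":-0.119,"dz":0.02,"ax":0,"ay":0,"az":1.66,"grip":-1},{"dx":0.216,"dy":-0.126,"dz":0.03,"ax":0,"ay":0,"az":1.8,"grip":-1},{"dx":0.22,"dy":-0.129,"dz":0.035,"ax":0,"ay":0,"az":1.843,"grip":-1},{"dx":0.22,"dy":-0.129,"dz":0.035,"ax":0,"ay":0,"az":1.843,"grip":-1},{"dx":0.22,"dy":-0.129,"dz":0.035,"ax":0,"ay":0,"az":1.843,"grip":-1},{"dx":0.22,"dy":-0.129,"dz":0.035,"ax":0,"ay":0,"az":1.843,"grip":-1}]'
python3 -c "
from h import *
plan(436.8,-262.4,81.5,-5.2)
"
```

```text
time: 33.95
tool_pos: [437.5, -262.1, 201.8]
orientation: [2.317, 2.119, 0.0]
contact_force: [0.5, 0.2, -5.2]
opening: 13.6
finger_force: 50.0
t 33.95 p [ 437.5 -262.1  201.8] yaw -5.1 q [-0.78 -0.    1.79  0.    1.35 -0.69] | d [-0.0003 -0.0008  0.1203] a [0.001  0.0006 0.0016]
```

```bash
python3 -m creep '[{"dx":0,"dy":-0.001,"dz":0.02,"ax":0,"ay":0,"az":0.001,"grip":-1},{"dx":0,"dy":-0.001,"dz":0.045,"ax":0,"ay":0,"az":0.001,"grip":-1},{"dx":0,"dy":-0.001,"dz":0.065,"ax":0,"ay":0,"az":0.001,"grip":-1},{"dx":0,"dy":-0.001,"dz":0.078,"ax":0,"ay":0,"az":0.001,"grip":-1},{"dx":0,"dy":-0.001,"dz":0.09,"ax":0,"ay":0,"az":0.001,"grip":-1},{"dx":0,"dy":-0.001,"dz":0.1,"ax":0,"ay":0,"az":0.001,"grip":-1},{"dx":0,"dy":-0.001,"dz":0.11,"ax":0,"ay":0,"az":0.001,"grip":-1},{"dx":0,"dy":-0.001,"dz":0.116,"ax":0,"ay":0,"az":0.001,"grip":-1},{"dx":0,"dy":-0.001,"dz":0.119,"ax":0,"ay":0,"az":0.001,"grip":-1},{"dx":0,"dy":-0.001,"dz":0.119,"ax":0,"ay":0,"az":0.001,"grip":-1},{"dx":0,"dy":-0.001,"dz":0.119,"ax":0,"ay":0,"az":0.001,"grip":-1}]'
python3 -c "
from h import *
st()"
```

```text
time: 35.05
tool_pos: [436.3, -262.3, 82.6]
orientation: [2.32, 2.117, -0.0]
contact_force: [0.1, 0.9, -5.5]
opening: 13.6
finger_force: 50.0
t 35.05 [ 436.3 -262.3   82.6] yaw -5.24 F [ 0.12  0.91 -5.51] Mt [ 0.036 -0.07   0.   ] op 13.6 ff 50.0
```

Still hanging, so I'll lower it a little more until it contacts the floor, then release and rise.

```bash
python3 -m creep '[{"dx":0,"dy":0,"dz":0.001,"ax":0,"ay":0,"az":0,"grip":-1},{"dx":0,"dy":0,"dz":0.0015,"ax":0,"ay":0,"az":0,"grip":-1},{"dx":0,"dy":0,"dz":0.0015,"ax":0,"ay":0,"az":0,"grip":-1}]'
python3 -m creep '[{"dx":0,"dy":0,"dz":0,"ax":0,"ay":0,"az":0,"grip":-0.35},{"dx":0,"dy":0,"dz":0,"ax":0,"ay":0,"az":0,"grip":-0.35},{"dx":0,"dy":0,"dz":0,"ax":0,"ay":0,"az":0,"grip":-0.35},{"dx":0,"dy":0,"dz":-0.03,"ax":0,"ay":0,"az":0,"grip":-0.35},{"dx":0,"dy":0,"dz":-0.07,"ax":0,"ay":0,"az":0,"grip":-0.2},{"dx":0,"dy":0,"dz":-0.12,"ax":0,"ay":0,"az":0,"grip":0},{"dx":0,"dy":0,"dz":-0.16,"ax":0,"ay":0,"az":0,"grip":0},{"dx":0,"dy":0,"dz":-0.16,"ax":0,"ay":0,"az":0,"grip":0}]'
python3 -c "
from h import *
st();moved('t6');plan(640.4,79.7,240,88.3)"
```

```text
time: 35.35
tool_pos: [436.6, -262.5, 81.7]
orientation: [2.32, 2.116, 0.0]
contact_force: [-0.6, 0.8, 4.6]
opening: 13.6
finger_force: 50.0
time: 36.15
tool_pos: [438.7, -264.6, 247.7]
orientation: [2.311, 2.109, 0.001]
contact_force: [0.7, -0.2, 0.4]
opening: 45.8
finger_force: 0.0
t 36.15 [ 438.7 -264.6  247.7] yaw -5.23 F [ 0.74 -0.16  0.39] Mt [ 0.031 -0.12   0.019] op 45.8 ff 0.0
L 1.0 (0, 0)
S1 0.363 (15, -18)
S2 0.298 (16, 19)
S3 0.288 (22, 25)
bot 0.999 (0, 0)
t 36.2 p [ 437.5 -263.5  244.1] yaw -5.2 q [-0.78 -0.04  1.74 -0.    1.43 -0.69] | d [0.3603 0.1707 0.0034] a [ 8.100e-03 -5.000e-04  1.509e+00]
```

```bash
python3 -m creep '[{"dx":0.03,"dy":0.012,"dz":0,"ax":0,"ay":0,"az":-0.14,"grip":0},{"dx":0.06,"dy":0.026,"dz":0,"ax":0,"ay":0,"az":-0.28,"grip":0},{"dx":0.09,"dy":0.04,"dz":0,"ax":0,"ay":0,"az":-0.42,"grip":0},{"dx":0.12,"dy":0.055,"dz":0,"ax":0,"ay":0,"az":-0.56,"grip":0},{"dx":0.15,"dy":0.07,"dz":0,"ax":0,"ay":0,"az":-0.7,"grip":0},{"dx":0.18,"dy":0.085,"dz":0,"ax":0,"ay":0,"az":-0.84,"grip":0},{"dx":0.215,"dy":0.1,"dz":0,"ax":0,"ay":0,"az":-0.98,"grip":0},{"dx":0.25,"dy":0.118,"dz":0,"ax":0,"ay":0,"az":-1.12,"grip":0},{"dx":0.285,"dy":0.134,"dz":0,"ax":0,"ay":0,"az":-1.26,"grip":0},{"dx":0.32,"dy":0.151,"dz":0,"ax":0,"ay":0,"az":-1.4,"grip":0},{"dx":0.35,"dy":0.166,"dz":0,"ax":0,"ay":0,"az":-1.54,"grip":0},{"dx":0.36,"dy":0.171,"dz":0,"ax":0,"ay":0,"az":-1.632,"grip":0},{"dx":0.36,"dy":0.171,"dz":0,"ax":0,"ay":0,"az":-1.632,"grip":0},{"dx":0.36,"dy":0.171,"dz":0,"ax":0,"ay":0,"az":-1.632,"grip":0},{"dx":0.36,"dy":0.171,"dz":0,"ax":0,"ay":0,"az":-1.632,"grip":0}]'
python3 -c "
from h import *
plan(640.4,79,74,88.3)
im,m=snap('wrist','pics/w9.png');P=pose()[1]
print(w2pix(m,[[640.4,79.7,70]]).round())
h=im[150:270,220:420];cv2.imwrite('pics/w9c.png',cv2.resize(h,None,fx=3,fy=3)[:,:,::-1])"
```

```text
time: 37.7
tool_pos: [638.5, 79.9, 239.8]
orientation: [-0.052, -3.14, 0.0]
contact_force: [0.8, -0.4, 0.8]
opening: 45.6
finger_force: 0.0
t 37.7 p [638.5  79.9 239.8] yaw 88.1 q [-0.06  0.32  1.36 -0.    1.47 -1.6 ] | d [-0.0022 -0.0008  0.1658] a [-0.0002 -0.0015 -0.0033]
[[319. 228.]]
```

View pics/w9c.png

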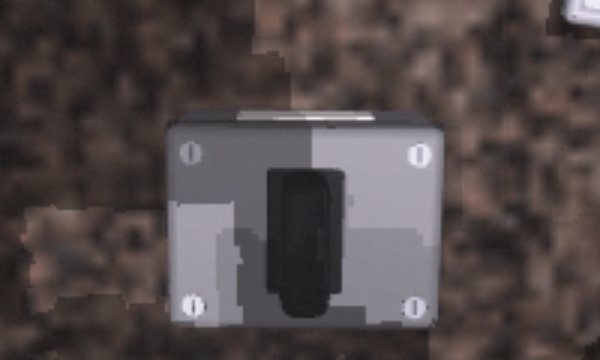

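The view shows L centred at about (321,226), square to the tool. I'll grasp and test it.

```bash
S='from h import *
st()'
python3 -m creep '[{"dx":-0.0015,"dy":0,"dz":0.045,"ax":0,"ay":0,"az":0,"grip":0},{"dx":-0.0015,"dy":0,"dz":0.09,"ax":0,"ay":0,"az":0,"grip":0},{"dx":-0.0015,"dy":0,"dz":0.13,"ax":0,"ay":0,"az":0,"grip":0},{"dx":-0.0015,"dy":0,"dz":0.15,"ax":0,"ay":0,"az":0,"grip":0},{"dx":-0.0015,"dy":0,"dz":0.165,"ax":0,"ay":0,"az":0,"grip":0},{"dx":-0.0015,"dy":0,"dz":0.165,"ax":0,"ay":0,"az":0,"grip":0},{"dx":-0.0015,"dy":0,"dz":0.165,"ax":0,"ay":0,"az":0,"grip":-1},{"dx":-0.0015,"dy":0,"dz":0.165,"ax":0,"ay":0,"az":0,"grip":-1},{"dx":-0.0015,"dy":0,"dz":0.165,"ax":0,"ay":0,"az":0,"grip":-1},{"dx":-0.0015,"dy":0,"dz":0.165,"ax":0,"ay":0,"az":0,"grip":-1},{"dx":-0.0015,"dy":0,"dz":0.165,"ax":0,"ay":0,"az":0,"grip":-1},{"dx":-0.0015,"dy":0,"dz":0.165,"ax":0,"ay":0,"az":0,"grip":-1}]' 55 >/dev/null; python3 -c "$S"
python3 -m creep '[{"dx":0,"dy":0,"dz":-0.01,"ax":0,"ay":0,"az":0,"grip":-1},{"dx":0,"dy":0,"dz":-0.03,"ax":0,"ay":0,"az":0,"grip":-1},{"dx":0,"dy":0,"dz":-0.06,"ax":0,"ay":0,"az":0,"grip":-1},{"dx":0,"dy":0,"dz":-0.09,"ax":0,"ay":0,"az":0,"grip":-1},{"dx":0,"dy":0,"dz":-0.12,"ax":0,"ay":0,"az":0,"grip":-1},{"dx":0,"dy":0,"dz":-0.14,"ax":0,"ay":0,"az":0,"grip":-1},{"dx":0,"dy":0,"dz":-0.15,"ax":0,"ay":0,"az":0,"grip":-1},{"dx":0,"dy":0,"dz":-0.15,"ax":0,"ay":0,"az":0,"grip":-1},{"dx":0,"dy":0,"dz":-0.15,"ax":0,"ay":0,"az":0,"grip":-1},{"dx":0,"dy":0,"dz":-0.15,"ax":0,"ay":0,"az":0,"grip":-1}]' >/dev/null; python3 -c "$S
avg(8)"
python3 -m creep '[{"dx":0,"dy":0,"dz":0,"ax":0.1,"ay":0,"az":0,"grip":-1},{"dx":0,"dy":0,"dz":0,"ax":0.2,"ay":0,"az":0,"grip":-1},{"dx":0,"dy":0,"dz":0,"ax":0.3,"ay":0,"az":0,"grip":-1},{"dx":0,"dy":0,"dz":0,"ax":0.4,"ay":0,"az":0,"grip":-1},{"dx":0,"dy":0,"dz":0,"ax":0.4,"ay":0,"az":0,"grip":-1},{"dx":0,"dy":0,"dz":0,"ax":0.4,"ay":0,"az":0,"grip":-1},{"dx":0,"dy":0,"dz":0,"ax":0.4,"ay":0,"az":0,"grip":-1},{"dx":0,"dy":0,"dz":0,"ax":0.4,"ay":0,"az":0,"grip":-1},{"dx":0,"dy":0,"dz":0,"ax":0.3,"ay":0,"az":0,"grip":-1},{"dx":0,"dy":0,"dz":0,"ax":0.2,"ay":0,"az":0,"grip":-1},{"dx":0,"dy":0,"dz":0,"ax":0.1,"ay":0,"az":0,"grip":-1},{"dx":0,"dy":0,"dz":0,"ax":0.04,"ay":0,"az":0,"grip":-1},{"dx":0,"dy":0,"dz":0,"ax":0,"ay":0,"az":0,"grip":-1},{"dx":0,"dy":0,"dz":0,"ax":0,"ay":0,"az":0,"grip":-1},{"dx":0,"dy":0,"dz":0,"ax":0,"ay":0,"az":0,"grip":-1},{"dx":0,"dy":0,"dz":0,"ax":0,"ay":0,"az":0,"grip":-1}]' >/dev/null; python3 -c "$S
avg(8)"
python3 -m creep '[{"dx":0,"dy":0,"dz":0,"ax":-0.1,"ay":0,"az":0,"grip":-1},{"dx":0,"dy":0,"dz":0,"ax":-0.2,"ay":0,"az":0,"grip":-1},{"dx":0,"dy":0,"dz":0,"ax":-0.3,"ay":0,"az":0,"grip":-1},{"dx":0,"dy":0,"dz":0,"ax":-0.4,"ay":0,"az":0,"grip":-1},{"dx":0,"dy":0,"dz":0,"ax":-0.4,"ay":0,"az":0,"grip":-1},{"dx":0,"dy":0,"dz":0,"ax":-0.4,"ay":0,"az":0,"grip":-1},{"dx":0,"dy":0,"dz":0,"ax":-0.4,"ay":0,"az":0,"grip":-1},{"dx":0,"dy":0,"dz":0,"ax":-0.4,"ay":0,"az":0,"grip":-1},{"dx":0,"dy":0,"dz":0,"ax":-0.3,"ay":0,"az":0,"grip":-1},{"dx":0,"dy":0,"dz":0,"ax":-0.2,"ay":0,"az":0,"grip":-1},{"dx":0,"dy":0,"dz":0,"ax":-0.1,"ay":0,"az":0,"grip":-1},{"dx":0,"dy":0,"dz":0,"ax":-0.04,"ay":0,"az":0,"grip":-1},{"dx":0,"dy":0,"dz":0,"ax":0,"ay":0,"az":0,"grip":-1},{"dx":0,"dy":0,"dz":0,"ax":0,"ay":0,"az":0,"grip":-1},{"dx":0,"dy":0,"dz":0,"ax":0,"ay":0,"az":0,"grip":-1},{"dx":0,"dy":0,"dz":0,"ax":0,"ay":0,"az":0,"grip":-1}]' >/dev/null; python3 -c "$S
avg(8)
plan(520,272,195,79.8);plan(525,-305,195,-5.2)"
```

```text
t 38.95 [641.4  81.5  76.6] yaw 88.27 F [-0.36  3.74  3.39] Mt [-0.638 -0.023  0.094] op 13.4 ff 55.0
t 39.95 [639.3  80.8 223. ] yaw 88.26 F [ 0.28  0.51 -7.47] Mt [-0.023  0.013 -0.006] op 13.7 ff 55.0
avg Mt [-0.026 -0.013 -0.014] sd [0.037 0.022 0.021]
t 41.95 [640.6  80.9 225.7] yaw 88.28 F [-0.29 -0.22 -8.1 ] Mt [ 0.035 -0.065  0.067] op 13.4 ff 55.0
avg Mt [ 0.059 -0.013 -0.011] sd [0.03  0.029 0.025]
t 43.95 [640.6  80.8 225.6] yaw 88.25 F [-0.36 -0.43 -7.65] Mt [-0.098 -0.017 -0.047] op 13.4 ff 55.0
avg Mt [-0.132 -0.005 -0.013] sd [0.023 0.035 0.039]
t 44.35 p [640.7  80.6 225.6] yaw 88.2 q [-0.06  0.33  1.37  0.    1.44 -1.6 ] | d [0.1265 0.1876 0.0306] a [ 0.0002 -0.      0.1473]
t 44.35 p [640.7  80.6 225.6] yaw 88.2 q [-0.06  0.33  1.37  0.    1.44 -1.6 ] | d [ 0.1038 -0.389   0.0305] a [ 2.0000e-04  1.0000e-04 -1.5107e+00]
```

L's moment swings by 0.19 Nm, so it is loose and goes to the tray.

```bash
python3 -m creep '[{"dx":0.005,"dy":0.007,"dz":0,"ax":0,"ay":0,"az":0.01,"grip":-1},{"dx":0.015,"dy":0.022,"dz":0,"ax":0,"ay":0,"az":0.02,"grip":-1},{"dx":0.029,"dy":0.043,"dz":0,"ax":0,"ay":0,"az":0.035,"grip":-1},{"dx":0.046,"dy":0.068,"dz":0,"ax":0,"ay":0,"az":0.055,"grip":-1},{"dx":0.063,"dy":0.093,"dz":0,"ax":0,"ay":0,"az":0.075,"grip":-1},{"dx":0.08,"dy":0.119,"dz":0,"ax":0,"ay":0,"az":0.095,"grip":-1},{"dx":0.097,"dy":0.144,"dz":0,"ax":0,"ay":0,"az":0.115,"grip":-1},{"dx":0.111,"dy":0.165,"dz":0,"ax":0,"ay":0,"az":0.13,"grip":-1},{"dx":0.121,"dy":0.179,"dz":0,"ax":0,"ay":0,"az":0.14,"grip":-1},{"dx":0.126,"dy":0.187,"dz":0.005,"ax":0,"ay":0,"az":0.147,"grip":-1},{"dx":0.1265,"dy":0.1876,"dz":0.02,"ax":0,"ay":0,"az":0.147,"grip":-1},{"dx":0.1265,"dy":0.1876,"dz":0.045,"ax":0,"ay":0,"az":0.147,"grip":-1},{"dx":0.1265,"dy":0.1876,"dz":0.075,"ax":0,"ay":0,"az":0.147,"grip":-1},{"dx":0.1265,"dy":0.1876,"dz":0.1,"ax":0,"ay":0,"az":0.147,"grip":-1},{"dx":0.1265,"dy":0.1876,"dz":0.12,"ax":0,"ay":0,"az":0.147,"grip":-1},{"dx":0.1265,"dy":0.1876,"dz":0.135,"ax":0,"ay":0,"az":0.147,"grip":-1},{"dx":0.1265,"dy":0.1876,"dz":0.142,"ax":0,"ay":0,"az":0.147,"grip":-1},{"dx":0.1265,"dy":0.1876,"dz":0.145,"ax":0,"ay":0,"az":0.147,"grip":-1},{"dx":0.1265,"dy":0.1876,"dz":0.145,"ax":0,"ay":0,"az":0.147,"grip":-1}]'
python3 -c "
from h import *
st();avg(6)"
```

```text
time: 46.25
tool_pos: [520.4, 272.1, 81.0]
orientation: [0.278, 3.128, 0.0]
contact_force: [0.6, 0.4, -8.7]
opening: 13.8
finger_force: 55.0
t 46.25 [520.4 272.1  81. ] yaw 79.83 F [ 0.56  0.41 -8.7 ] Mt [-0.076 -0.099 -0.023] op 13.8 ff 55.0
avg Mt [-0.099  0.021  0.02 ] sd [0.03  0.05  0.037]
```

Its steel is still at the stop. I'll lower 2–3 mm, release and retreat.

```bash
python3 -m creep '[{"dx":0,"dy":0,"dz":0.0015,"ax":0,"ay":0,"az":0,"grip":-1},{"dx":0,"dy":0,"dz":0.003,"ax":0,"ay":0,"az":0,"grip":-1},{"dx":0,"dy":0,"dz":0.003,"ax":0,"ay":0,"az":0,"grip":-1}]'
python3 -m creep '[{"dx":0,"dy":0,"dz":0,"ax":0,"ay":0,"az":0,"grip":-0.35},{"dx":0,"dy":0,"dz":0,"ax":0,"ay":0,"az":0,"grip":-0.35},{"dx":0,"dy":0,"dz":0,"ax":0,"ay":0,"az":0,"grip":-0.35},{"dx":0,"dy":0,"dz":-0.03,"ax":0,"ay":0,"az":0,"grip":-0.35},{"dx":0,"dy":0,"dz":-0.07,"ax":0,"ay":0,"az":0,"grip":-0.2},{"dx":0,"dy":0,"dz":-0.12,"ax":0,"ay":0,"az":0,"grip":0},{"dx":0.05,"dy":-0.03,"dz":-0.16,"ax":0,"ay":0,"az":0,"grip":0},{"dx":0.09,"dy":-0.08,"dz":-0.16,"ax":0,"ay":0,"az":0,"grip":0},{"dx":0.12,"dy":-0.13,"dz":-0.16,"ax":0,"ay":0,"az":0,"grip":0},{"dx":0.13,"dy":-0.18,"dz":-0.16,"ax":0,"ay":0,"az":0,"grip":0},{"dx":0.13,"dy":-0.22,"dz":-0.16,"ax":0,"ay":0,"az":0,"grip":0},{"dx":0.13,"dy":-0.24,"dz":-0.16,"ax":0,"ay":0,"az":0,"grip":0},{"dx":0.13,"dy":-0.24,"dz":-0.16,"ax":0,"ay":0,"az":0,"grip":0}]'
python3 -c "
from h import *
st();snap('top','pics/t7.png');im=cv2.imread('pics/t7.png')
cv2.imwrite('pics/t7c.png',cv2.resize(im[150:345,130:510],None,fx=2.1,fy=2.1,interpolation=cv2.INTER_CUBIC))"
```

```text
time: 46.85
tool_pos: [520.3, 272.3, 78.6]
orientation: [0.278, 3.129, 0.0]
contact_force: [-2.5, -1.1, 0.1]
opening: 13.1
finger_force: 55.0
time: 48.15
tool_pos: [349.3, 54.6, 238.2]
orientation: [0.291, 3.125, -0.003]
contact_force: [0.2, 0.1, -0.0]
opening: 46.1
finger_force: 0.0
t 48.15 [349.3  54.6 238.2] yaw 79.35 F [ 0.16  0.12 -0.05] Mt [ 0.032 -0.003  0.022] op 46.1 ff 0.0
```

View pics/t7c.png

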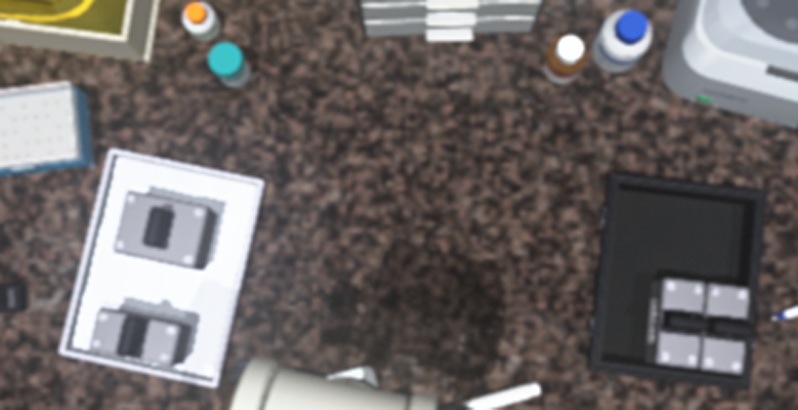

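The final view shows both loose blocks upright in the tray, both sound blocks side by side in the case, and the bystanders untouched. I'll hand in.

```bash
python3 -c "
from plant import *
print(close_job())"
```

```text
the job is handed in; nothing more can be done
None
```

The job is handed in: of the four blocks present, the 66 mm block and one 44 mm block were loose and stand in the tray, and the two sound 44 mm blocks are packed side by side on the case floor, with the vial and bottle left where they were.

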